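# Load the plate warmer

## Robot

A 7-joint arm with a two-finger parallel gripper is mounted at the origin on the work surface. World frame = base frame: x ahead of the robot, y to its left, z up, the work surface at z = 0. Lengths are in m, angles in rad, forces in N, time in s.
With the tool pointing down it reaches from about 0.425 to 0.875 m from the base axis. Payload 9.9 kg.
Tool frame: the origin (TCP) lies on the centre line of the jaws, within the pads' length; the fingertips stand 8 mm ahead of it and the grasp point (between the pads) lies 11 mm behind it; z points along the fingers, y is the direction in which the jaws open and shut (so a half turn about z gives the same grasp; the last joint's range is limited). The gripper opens to 85 mm and grips with 20 to 120 N. Pads are 22 mm wide; open, the fingers measure 114 mm over their backs; the gripper's body (76 mm by 85 mm) begins 54 mm behind the grasp point. The pads swing forward as they close: fully open they stand 13 mm farther back than shut.
Start: joints at [-1.399, 0.576, 0.025, 1.437, -0.015, 1.129, -0.057], TCP at [0.171, 0.653, 0.218] pointing down, gripper open.
Joint ranges: [-2.76, 2.76], [-0.34, 2.15], [-1.52, 1.57], [0.19, 2.46], [-1.09, 4.23], [0.17, 1.99], [-2.82, 2.82]. Speed limits (rad/s): [2.22, 2.22, 3.01, 3.01, 3.14, 3.14, 3.14].

## Interface

Orientations are given as a unit quaternion [x, y, z, w].
In Python, from workcell import env gives the robot as it stands. The module is installed in compiled form; this text tells all that it offers.
- The arm moves only by the tool move_arm, never from a script. Its argument "targets" is text: rows parted by semicolons, each of 4 numbers parted by spaces: the shift along the tool's x, y, z in cm, then the turn about the tool's z in degrees. A call has 1 to 12 rows; each row is the pose to reach, as a shift and turn from the pose measured when the call began, along the tool's axes at that moment; what a row does not reach only later rows make up. A row lasts 1/12 s, in which the tool goes at most 41.7 mm and 7.16 degrees, less where a joint would pass 70% of its speed; a pose out of reach is approached as far as the arm can. A call with a gripper value outside its range is refused whole. "hand" is the closure in counts, from 0 (fully open) to 255 (shut), set as the call begins (left out, the last holds). The fingers move at their own pace and stop on an object; the grip force is fixed at half the most. Time passes only in rows, so rows that repeat a pose let the fingers close. It gives the time, the measured TCP pose, the force and the opening at its end, in the units of the state.
- env.get_state(): the state, without advancing time (a new reading comes with each control period).
- env.snapshot(name): name is "side" or "top"; returns (picture, depth): 400x640x3 uint8, red, green, blue; 400x640 float32, m along the optical axis (not along the pixel's ray), 0 where there is no reading.
- env.calibration(name): a dict with "intrinsics" (3x3 intrinsics, pixels), "rvec" (rotation vector, rad) and "tvec" (3), from world to camera coordinates, as OpenCV has them. Camera axes: x right, y down, z forward; pixel columns grow to the right and rows downward; lengths in m; the calibration is good to about 2 mm. A picture is of the moment at which its call begins. calibration takes no time and is no camera call.
- env.sign_off(): hands the job in, once; it reports no verdict.
The state is a dict: "time_s": time; "joint_pos": joint angles; "joint_vel": joint speeds; "joint_torque": joint torques, N m; "eef_pos": TCP position; "tcp_rot": TCP orientation; "contact_force": force on the tool from outside, world axes, zero at the start; "wrist_torque": the same for the moment, N m; "width": finger opening in m.
Only numpy, scipy, OpenCV 4.12 (cv2) and the standard library are available. Lean on these libraries where they do the work, as an engineer would, in place of code of your own. Each camera call takes 0.05 s, during which the arm holds its last target.

## Task

Slide each serving plate out of its lane on the steel riser, over the front edge, until you can pinch it, and pile all of them squarely on the raised bed of the plate warmer, centred on it with their long sides flush with the bed's. Then lay the wooden cover squarely on top of the pile, and only then turn the inner black knob so that its white line points at the red mark, without turning the grey timer ring around it. Leave the tomato punnet, the sauce bottle and the spice jar alone.

Things in the scene. Friction and masses are not known exactly. Their poses are not given: they have to be found in the camera images.
- riser: fixed plate rack: a flat dark steel shelf 250 (x) x 376 (y) mm, 14 mm thick, top 70 mm up, on four thin legs, open beneath. Four lanes run along x, centred at y = -132, -44, 44, 132 mm, each 68 mm wide between rails 20 wide, 10 high, that run the full depth and stop at the front edge. Origin: centre of its underside, on the worktop. Its front (free) edge is its -x side, towards the robot. Plates lie in lanes, near ends 15 to 60 mm back from that edge
- riser_edge (a point): middle of the riser's front edge, at the height of its top; axes as the riser's (the edge runs along y, the shelf lies at +x, free air at -x)
- plate_a: serving plate, a flat stiff red aluminium sheet with a pale stripe, 160 (its x) x 60 (its y) x 3 mm thick, 90 g, both faces flat. It lies loose in a lane of the riser. Origin: centre of its underside; x along its length. The lane's rails leave fingers no room at its sides, but an end that sticks out over the riser's front edge can be gripped from above across its 60 mm width. It slides easily when pressed by a fingertip and dragged. May be absent.
- plate_b: serving plate, a flat stiff yellow aluminium sheet with a pale stripe, 160 (its x) x 60 (its y) x 3 mm thick, 90 g, both faces flat. It lies loose in a lane of the riser. Origin: centre of its underside; x along its length. The lane's rails leave fingers no room at its sides, but an end that sticks out over the riser's front edge can be gripped from above across its 60 mm width. It slides easily when pressed by a fingertip and dragged. May be absent.
- plate_c: serving plate, a flat stiff green aluminium sheet with a pale stripe, 160 (its x) x 60 (its y) x 3 mm thick, 90 g, both faces flat. It lies loose in a lane of the riser. Origin: centre of its underside; x along its length. The lane's rails leave fingers no room at its sides, but an end that sticks out over the riser's front edge can be gripped from above across its 60 mm width. It slides easily when pressed by a fingertip and dragged. May be absent.
- plate_d: serving plate, a flat stiff blue aluminium sheet with a pale stripe, 160 (its x) x 60 (its y) x 3 mm thick, 90 g, both faces flat. It lies loose in a lane of the riser. Origin: centre of its underside; x along its length. The lane's rails leave fingers no room at its sides, but an end that sticks out over the riser's front edge can be gripped from above across its 60 mm width. It slides easily when pressed by a fingertip and dragged. May be absent.
- warmer: fixed electric plate warmer: white body 220 (x) x 260 (y) x 40 mm high, with a raised dark steel bed on it, two thin steel guide posts standing on either side of the bed, and a double knob on its right (-y) wing. Origin: centre of its underside, on the worktop
- bed_top (a point): centre of the top of the warmer's raised bed; the bed is 84 (x) x 60 (y) mm, its top 70 mm above the worktop and 30 mm above the warmer's body; axes as the warmer's. Plates lie on it with their length along x, either way round, sticking out 38 mm at each end. Four guide posts, 8 mm thick, stand beside it at x = +-28, y = +-54 mm, their tops 32 mm above the bed
- heat (a joint): angle of the inner black heat knob, rad. At 0 its white line points to the warmer's -x (towards the robot); it grows clockwise seen from above; it starts at 0 to 0.5, range -0.2 to 2.6, and points at the red mark at 1.2. It turns with light friction (0.04 N m) and stays where it is left
- heat_top (a point): on the axis of both knobs (vertical), at the top of the inner knob, 90 mm above the worktop. The inner knob's grip is an upright bar 44 long x 14 wide x 32 mm high, the white line along the bar; the point turns with the knob and its -x points along the white line. Below the bar is a 22 mm radius foot 4 mm thick, and the top of the outer ring lies 37 mm below this point
- timer_tab (a point): the orange tab on the grey outer timer ring, 32 mm from the common axis, top of the ring. The ring is 66 mm across and 11 mm high (to 53 mm above the worktop), and turns very easily when touched; it must stay as it was
- red_mark (a point): the red tick on the warmer's black dial, 43 mm from the knob axis, 42 mm above the worktop (white ticks stand 0.4 rad apart)
- cover: loose wooden cover: slab 130 (x) x 70 (y) x 14 mm, 200 g, with a wooden bar handle along its x, above its middle, 100 long x 14 wide, the bar's top 60 mm and its underside 42 mm above the cover's underside, on two steel posts 14 mm square at x = +-35 mm. Origin: centre of its underside. It stands on the worktop between riser and warmer
- punnet: open white punnet of red tomatoes, 126 x 96 x 59 mm, bystander; origin: centre of its underside
- sauce: yellow sauce bottle with a red cap, 56 mm wide, 150 mm high, bystander; origin: centre of its underside
- spice: amber spice jar with a black cap, 60 mm wide, 90 mm high, bystander; origin: centre of its underside
There are look-alikes about, which are no part of the job. What is meant by the plate_d is not pink, and is the smaller of those in its own colour.

How it is judged:
On the way, in this order (a step that is already met when the one before it is completed fails the run):
1. all the plates present lie piled squarely on the warmer's bed, let go (horizontal distance between each of plate_a, plate_b, plate_c, plate_d and bed_top below 0.014 m and angle between the x axis of each of plate_a, plate_b, plate_c, plate_d and the x axis of warmer, either way round below 0.12 rad and angle between each of plate_a, plate_b, plate_c, plate_d's own z axis and vertical below 0.06 rad and z of plate_a in the frame of bed_top between -0.003 and 0.013 m and linear speed of each of plate_a, plate_b, plate_c, plate_d below 0.03 m/s and z of plate_b in the frame of bed_top between -0.003 and 0.013 m and z of plate_c in the frame of bed_top between -0.003 and 0.013 m and z of plate_d in the frame of bed_top between -0.003 and 0.013 m and horizontal distance between each of plate_b, plate_c, plate_d and plate_a below 0.012 m and angle between the x axis of each of plate_b, plate_c, plate_d and the x axis of plate_a, either way round below 0.12 rad and horizontal distance between each of plate_c, plate_d and plate_b below 0.012 m and angle between the x axis of each of plate_c, plate_d and the x axis of plate_b, either way round below 0.12 rad and horizontal distance between plate_d and plate_c below 0.012 m and angle between the x axis of plate_d and the x axis of plate_c, either way round below 0.12 rad and contact force between the fingers and plate_a below 0.05 N and contact force between the fingers and plate_b below 0.05 N and contact force between the fingers and plate_c below 0.05 N and contact force between the fingers and plate_d below 0.05 N), for 0.2 s.
2. the cover lies squarely on the pile, let go (horizontal distance between each of plate_a, plate_b, plate_c, plate_d and bed_top below 0.014 m and angle between the x axis of each of plate_a, plate_b, plate_c, plate_d and the x axis of warmer, either way round below 0.12 rad and angle between each of plate_a, plate_b, plate_c, plate_d's own z axis and vertical below 0.06 rad and z of plate_a in the frame of bed_top between -0.003 and 0.013 m and linear speed of each of plate_a, plate_b, plate_c, plate_d, cover below 0.03 m/s and z of plate_b in the frame of bed_top between -0.003 and 0.013 m and z of plate_c in the frame of bed_top between -0.003 and 0.013 m and z of plate_d in the frame of bed_top between -0.003 and 0.013 m and horizontal distance between each of plate_b, plate_c, plate_d and plate_a below 0.012 m and angle between the x axis of each of plate_b, plate_c, plate_d and the x axis of plate_a, either way round below 0.12 rad and horizontal distance between each of plate_c, plate_d and plate_b below 0.012 m and angle between the x axis of each of plate_c, plate_d and the x axis of plate_b, either way round below 0.12 rad and horizontal distance between plate_d and plate_c below 0.012 m and angle between the x axis of plate_d and the x axis of plate_c, either way round below 0.12 rad and horizontal distance between cover and bed_top below 0.016 m and angle between the x axis of cover and the x axis of warmer, either way round below 0.15 rad and angle between cover's own z axis and vertical below 0.08 rad and z of cover in the frame of bed_top between 0.006 and 0.016 m and contact force between the fingers and cover below 0.05 N), for 0.2 s.
3. the inner knob points at the red mark (value of joint heat between 1.06 and 1.34 rad), for 0.2 s.
At the end, for the whole second after the job is handed in: every plate present lies flat on the warmer's bed, centred within 14 mm of the bed's centre, within 12 mm of one another and within 0.12 rad of square; the cover lies flat on top of them within 16 mm and 0.15 rad; all at rest; the inner knob is within 0.14 rad of the red mark (1.06 to 1.34) (all of step 3 and horizontal distance between each of plate_a, plate_b, plate_c, plate_d and bed_top below 0.014 m and angle between the x axis of each of plate_a, plate_b, plate_c, plate_d and the x axis of warmer, either way round below 0.12 rad and angle between each of plate_a, plate_b, plate_c, plate_d's own z axis and vertical below 0.06 rad and z of plate_a in the frame of bed_top between -0.003 and 0.013 m and linear speed of each of plate_a, plate_b, plate_c, plate_d, cover below 0.03 m/s and z of plate_b in the frame of bed_top between -0.003 and 0.013 m and z of plate_c in the frame of bed_top between -0.003 and 0.013 m and z of plate_d in the frame of bed_top between -0.003 and 0.013 m and horizontal distance between each of plate_b, plate_c, plate_d and plate_a below 0.012 m and angle between the x axis of each of plate_b, plate_c, plate_d and the x axis of plate_a, either way round below 0.12 rad and horizontal distance between each of plate_c, plate_d and plate_b below 0.012 m and angle between the x axis of each of plate_c, plate_d and the x axis of plate_b, either way round below 0.12 rad and horizontal distance between plate_d and plate_c below 0.012 m and angle between the x axis of plate_d and the x axis of plate_c, either way round below 0.12 rad and horizontal distance between cover and bed_top below 0.016 m and angle between the x axis of cover and the x axis of warmer, either way round below 0.15 rad and angle between cover's own z axis and vertical below 0.08 rad and z of cover in the frame of bed_top between 0.006 and 0.016 m); the robot touches nothing.
It fails at once if the outer timer ring was turned (its tab moved more than 6 mm) (distance of timer_tab from where it was at the start of the episode above 0.006 m).
It fails at once if the punnet was disturbed (moved more than 30 mm or tipped) (distance of punnet from where it was at the start of the episode above 0.03 m or angle between punnet's own z axis and vertical above 0.3 rad).
It fails at once if the sauce was disturbed (moved more than 30 mm or tipped) (distance of sauce from where it was at the start of the episode above 0.03 m or angle between sauce's own z axis and vertical above 0.3 rad).
It fails at once if the spice was disturbed (moved more than 30 mm or tipped) (distance of spice from where it was at the start of the episode above 0.03 m or angle between spice's own z axis and vertical above 0.3 rad).
Of plate_a, plate_b, plate_c, plate_d only 3 to 4 are there at a start; the rules pass over those that are not, and their reading is None.
At some moment in a run one of cover may be knocked a few centimetres aside while the robot is not near it.
It also fails if it takes over 210 s, if anything falls off the work surface, if the arm or the gripper's body presses on something with over 40 N, if the wrist force passes 120 N, or if a joint passes its speed limit or range.

## Working session

There is one attempt and no reset: what is moved stays moved. The work goes in short steps, Python scripts to look and compute and a tool call to move; the robot and the scene stay as the last step left them, time stands still between calls to the robot, and variables do not carry over. Pictures are saved under pics/ and viewed, and the job is handed in when it is done.

Besides the shell and the picture viewer there is one more tool, called after "Emit:" as name(argument=value, ...) on one line, values as JSON. move_arm: Moves the arm, as the interface text tells. Its arguments: {"type":"object","properties":{"targets":{"type":"string"},"hand":{"type":"number"}},"required":["targets"]}

```bash
mkdir -p pics; ls; python3 - <<'E'
from workcell import env
import cv2
print(env.get_state())
for n in ("top","side"):
    p,d=env.snapshot(n); cv2.imwrite(f"pics/{n}0.png",p[:,:,::-1]); 
    import numpy as np; np.save(f"{n}0.npy",d)
    print(n,env.calibration(n))
E
```

```text
pics
{'time_s': 0.0, 'joint_pos': array([-1.3987873 ,  0.57650656,  0.02483103,  1.43791893, -0.01501874,
        1.12897296, -0.05653006]), 'joint_vel': array([-9.10581542e-04, -8.46295958e-04, -9.15672361e-04,  1.67071001e-05,
       -1.72998134e-03, -1.05425491e-03,  1.38991366e-03]), 'joint_torque': array([ 2.72800717e-04, -7.65761733e+01,  2.25124776e+00, -2.85948622e+01,
        1.55085814e-02,  1.31481048e-02,  1.96089127e-05]), 'eef_pos': array([0.17065658, 0.65258332, 0.21675568]), 'tcp_rot': array([ 1.27552636e-01,  9.91831471e-01, -8.07506860e-04, -7.35916455e-05]), 'contact_force': array([ 0.16307046,  0.32742357, -0.1259896 ]), 'wrist_torque': array([ 0.03742986, -0.02802047,  0.00194831]), 'width': 0.08557622242125806}
top {'intrinsics': array([[481.19571256,   0.        , 311.5124674 ],
       [  0.        , 481.19571256, 199.86953969],
       [  0.        ,   0.        ,   1.        ]]), 'rvec': array([ 2.15854649, -2.20710902,  0.07403962]), 'tvec': array([0.01697524, 0.58185693, 1.89546756])}
side {'intrinsics': array([[417.81381957,   0.        , 318.56113878],
       [  0.        , 417.81381957, 204.81831746],
       [  0.        ,   0.        ,   1.        ]]), 'rvec': array([ 1.9343647 , -0.84862588,  0.46810342]), 'tvec': array([-0.3662288 ,  0.27582828,  1.22543002])}
```

View pics/top0.png

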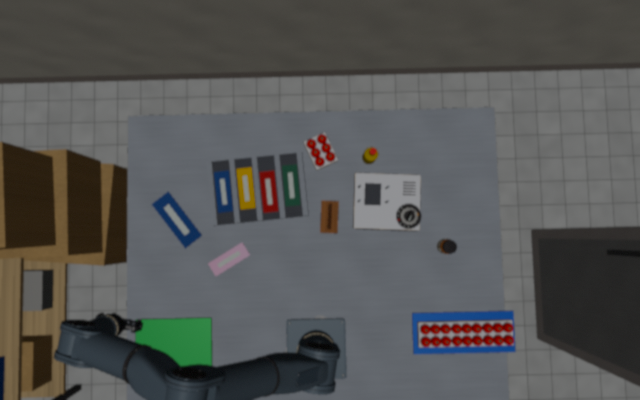

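View pics/side0.png

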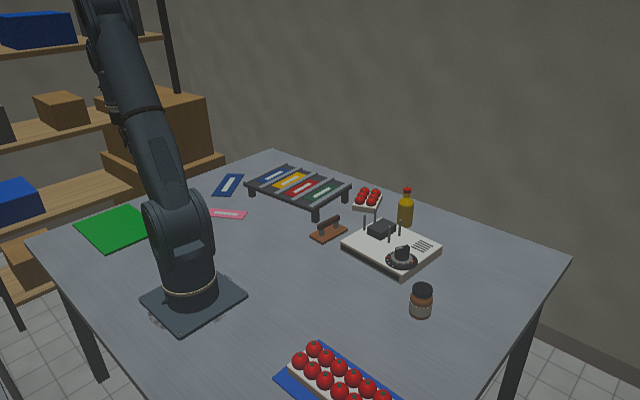

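The four lanes hold, left to right, blue (223,190), yellow (245,187), red (268,190) and green (291,185). The larger blue sheet at (176,220) and the pink one are decoys. The cover is at (329,216), the warmer at (388,202) and the knob at (408,215). Next I'll enlarge the picture.

```bash
cat > h.py <<'E'
from workcell import env
import cv2, numpy as np
def cam(n):
    c=env.calibration(n); R=cv2.Rodrigues(c["rvec"])[0]; return c["intrinsics"],R,np.array(c["tvec"]).ravel()
def w(n,u,v,z):
    K,R,t=cam(n); r=R.T@np.linalg.inv(K)@np.array([u,v,1.]); o=-R.T@t
    s=(z-o[2])/r[2]; return (o+s*r).round(4)
def proj(n,P):
    K,R,t=cam(n); q=K@(R@np.array(P,float)+t); return (q[:2]/q[2]).round(1)
def crop(n,name,box,s,p=None):
    d=None
    if p is None: p,d=env.snapshot(n); 
    x0,y0,x1,y1=box
    cv2.imwrite(f"pics/{name}.png",cv2.resize(p[y0:y1,x0:x1,::-1],None,fx=s,fy=s,interpolation=cv2.INTER_CUBIC)); return p,d
E
python3 - <<'E'
from h import *
p=cv2.imread("pics/top0.png")[:,:,::-1]
crop("top","t0a",(205,140,315,235),7,p)
crop("top","t0b",(310,160,430,240),6.5,p)
E
```

```text
(no output)
```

View pics/t0a.png

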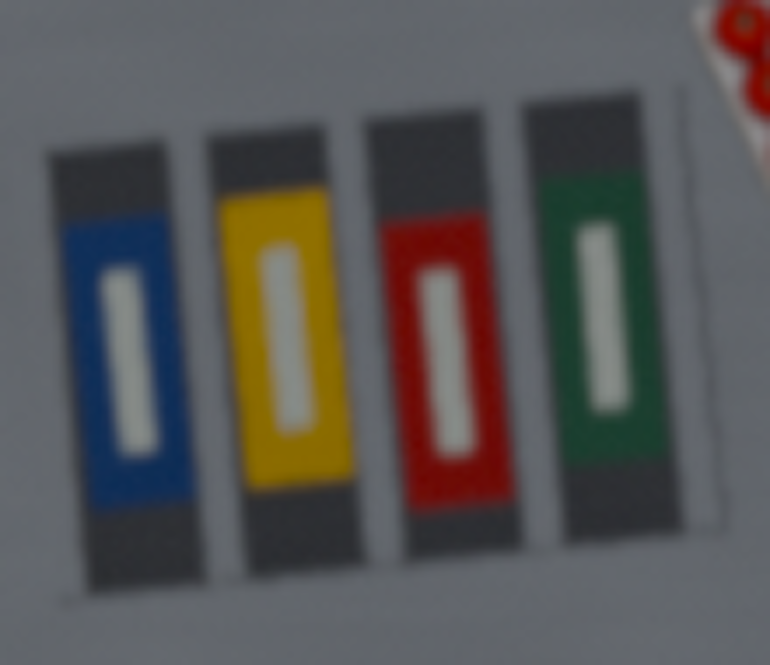

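View pics/t0b.png

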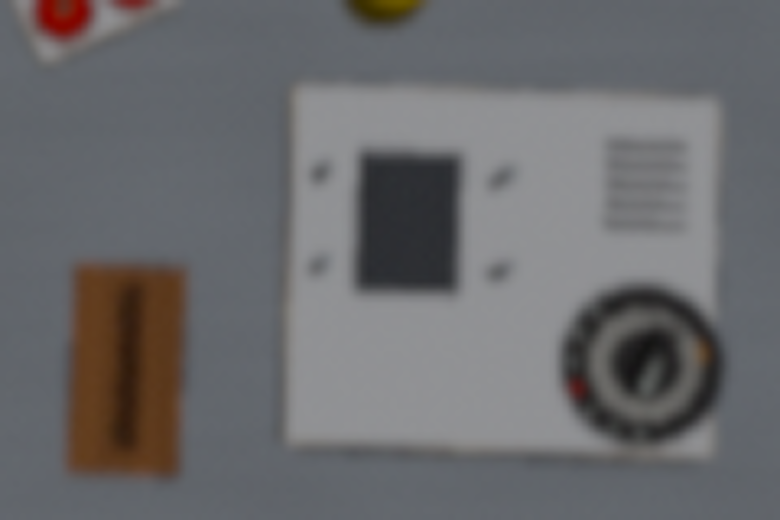

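```bash
python3 - <<'E'
from h import *
def q(box,s,pts,z):
    P=np.array([w("top",box[0]+(a+.5)/s-.5,box[1]+(b+.5)/s-.5,z) for a,b in pts])
    c=P.mean(0); 
    # long axis: from bottom edge mid to top edge mid (order TL TR BR BL)
    ax=(P[0]+P[1]-P[2]-P[3])/2; lat=(P[0]+P[3]-P[1]-P[2])/2
    print(c.round(4),"len",np.linalg.norm(ax).round(4),"wid",np.linalg.norm(lat).round(4),"yaw",np.degrees(np.arctan2(ax[1],ax[0])).round(2), np.degrees(np.arctan2(-lat[0],lat[1])).round(2))
A=(205,140,315,235);B=(310,160,430,240)
print("riser lanes");
q(A,7,[(48,152),(640,92),(682,537),(88,592)],.07)
for n,p in dict(blue=[(62,220),(165,213),(194,500),(89,510)],yel=[(219,196),(328,188),(355,483),(246,492)],red=[(381,219),(487,212),(515,500),(409,509)],green=[(539,178),(643,170),(668,460),(564,468)]).items():
    print(n);q(A,7,p,.073)
print("bed");q(B,6.5,[(360,153),(461,153),(457,293),(356,291)],.07)
print("warm");q(B,6.5,[(295,86),(719,98),(714,458),(287,444)],.04)
print("cover");q(B,6.5,[(76,264),(186,266),(180,475),(68,472)],.014)
print("knob", w("top",310+640/6.5,160+364/6.5,.053))
print("red", w("top",310+577/6.5,160+388/6.5,.042), "tab",w("top",310+705/6.5,160+352/6.5,.053))
s=env.get_state()['eef_pos'];print(proj("top",s))
from scipy.spatial.transform import Rotation as R
print(R.from_quat(env.get_state()['tcp_rot']).as_matrix().round(3))
E
```

```text
riser lanes
[0.6278 0.2162 0.07  ] len 0.2481 wid 0.3309 yaw 4.46 4.27
blue
[0.6204 0.3475 0.073 ] len 0.1616 wid 0.0578 yaw 5.02 3.37
yel
[0.6302 0.2589 0.073 ] len 0.1655 wid 0.0606 yaw 4.49 3.21
red
[0.6168 0.1697 0.073 ] len 0.1617 wid 0.0589 yaw 4.59 3.06
green
[0.6377 0.0831 0.073 ] len 0.1623 wid 0.0579 yaw 3.82 3.12
bed
[ 0.5969 -0.233   0.07  ] len 0.0833 wid 0.0603 yaw -3.4 -1.9
warm
[ 0.5687 -0.2934  0.04  ] len 0.2181 wid 0.2577 yaw -2.94 -3.04
cover
[ 0.5152 -0.065   0.014 ] len 0.128 wid 0.0681 yaw -3.34 -2.57
knob [ 0.5082 -0.3729  0.053 ]
red [ 0.4949 -0.3366  0.042 ] tab [ 0.5145 -0.4122  0.053 ]
[129.6 316.6]
[[-0.967  0.253 -0.   ]
 [ 0.253  0.967 -0.001]
 [-0.    -0.001 -1.   ]]
```

```bash
cat >> h.py <<'E'
from scipy.spatial.transform import Rotation as Ro
def to(x,y,z,yaw):
    """yaw deg: direction of frame's x axis wanted; jaws open along the frame's y"""
    s=env.get_state(); M=Ro.from_quat(s['tcp_rot']).as_matrix()
    d=M.T@(np.array([x,y,z])-s['eef_pos'])*100
    cur=np.degrees(np.arctan2(M[1,1],M[0,1]))-90
    t=(-(yaw-cur)+90)%180-90
    print("shift",d.round(2),"turn",t.round(1),"| cur",s['eef_pos'].round(4),"yaw",cur.round(2),"tilt",np.degrees(np.arccos(-M[2,2])).round(2),"t",round(s['time_s'],2),"F",s['contact_force'].round(1),"w",round(s['width'],4))
RC=np.array([.6278,.2162]);RY=4.4
def ri(a,b):
    c,s=np.cos(np.radians(RY)),np.sin(np.radians(RY)); return RC+[c*a-s*b,s*a+c*b]
E
python3 -c "
from h import *
p=ri(.013,.132);print(p);to(*p,.11,RY)"
```

```text
[0.63063477 0.34880831]
shift [-52.19 -17.74  10.71] turn -19.1 | cur [0.1707 0.6526 0.2168] yaw -14.65 tilt 0.08 t 0.1 F [0.1 0.2 0.2] w 0.0855
```

Emit:
move_arm(targets="-52.19 -17.74 0 -19.1;-52.19 -17.74 0 -19.1;-52.19 -17.74 0 -19.1;-52.19 -17.74 0 -19.1;-52.19 -17.74 0 -19.1;-52.19 -17.74 0 -19.1;-52.19 -17.74 0 -19.1;-52.19 -17.74 0 -19.1;-52.19 -17.74 0 -19.1;-52.19 -17.74 0 -19.1;-52.19 -17.74 0 -19.1;-52.19 -17.74 0 -19.1", hand=255)

```text
time_s: 1.1
eef_pos: [0.5892, 0.3757, 0.2168]
tcp_rot: [-0.039, 0.999, -0.001, -0.0]
contact_force: [0.2, 0.9, -0.4]
width: 0.0003
```

```bash
python3 -c "
from h import *
p=ri(.013,.132);to(*p,.095,RY)"
```

```text
shift [-3.94 -2.99 12.18] turn 0.0 | cur [0.5892 0.3757 0.2168] yaw 4.45 tilt 0.11 t 1.1 F [ 0.2  0.9 -0.4] w 0.0003
```

Emit:
move_arm(targets="-3.94 -2.99 3 0;-3.94 -2.99 6 0;-3.94 -2.99 9 0;-3.94 -2.99 12.18 0;-3.94 -2.99 12.18 0;-3.94 -2.99 12.18 0")

```text
time_s: 1.6
eef_pos: [0.6295, 0.3482, 0.0935]
tcp_rot: [-0.039, 0.999, -0.002, -0.002]
contact_force: [-0.1, 0.3, 0.4]
width: 0.0002
```

```bash
python3 -c "
from h import *
p=ri(.013,.132);to(*p,.081,RY)
crop('side','s1',(200,130,460,290),3)
crop('top','t1',(200,130,330,240),6)"
```

```text
shift [-0.13  0.05  1.25] turn 0.1 | cur [0.6295 0.3482 0.0935] yaw 4.46 tilt 0.34 t 1.6 F [-0.1  0.3  0.4] w 0.0002
```

View pics/s1.png

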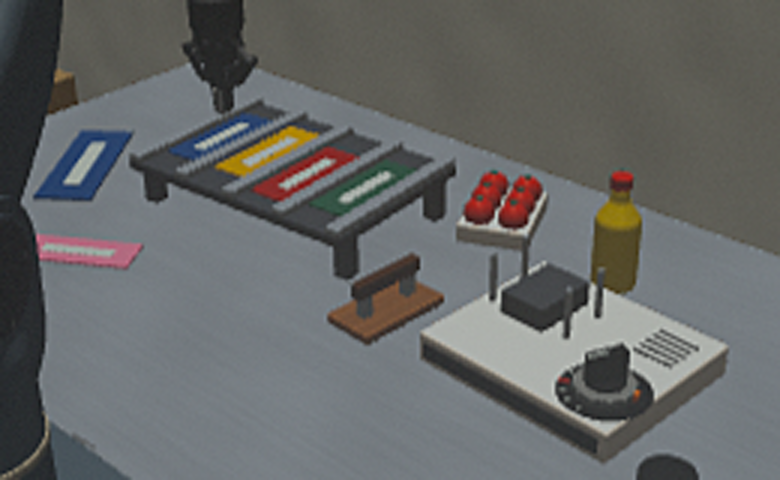

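View pics/t1.png

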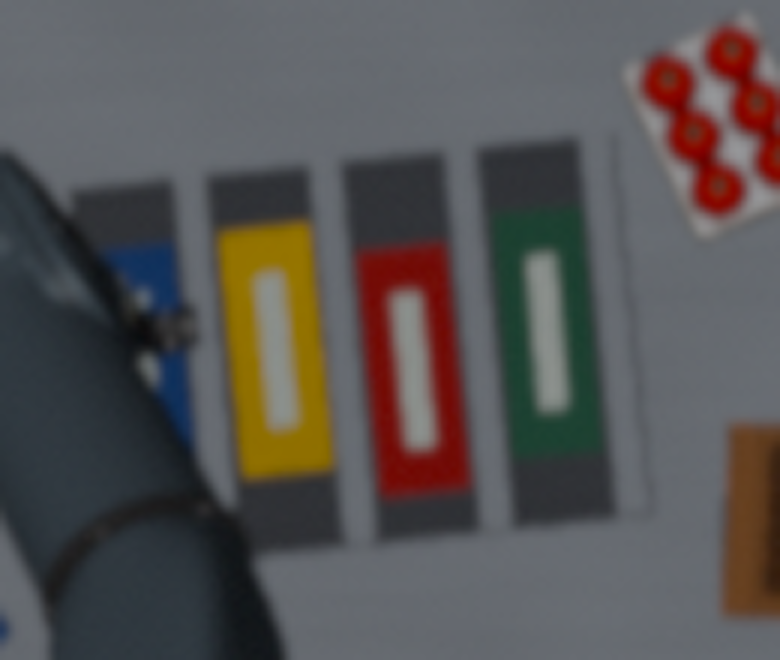

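```bash
python3 -c "
from h import *
print(proj('side',[.6295,.3482,.0855]),proj('top',[.6295,.3482,.0855]),proj('top',[.6295,.3482,.16]),proj('side',[.6204,.3475,.073]))
print(w('top',230.5,184,.1))"
```

```text
[274.6 171.9] [222.  188.4] [218.1 186.5] [273.3 175.3]
[0.6443 0.3126 0.1   ]
```

Emit:
move_arm(targets="-0.1 0 0.5 0;-0.1 0 1.0 0;-0.1 0 1.2 0;-0.1 0 1.3 0")

```text
time_s: 2.03
eef_pos: [0.6325, 0.3498, 0.0844]
tcp_rot: [-0.039, 0.999, -0.0, 0.001]
contact_force: [-0.9, 0.1, 0.7]
width: -0.0001
```

```bash
python3 -c "
from h import *
p=ri(.013,.132);to(*p,.081,RY)
crop('side','s2',(220,130,330,210),7)"
```

```text
shift [ 0.19 -0.09  0.34] turn 0.1 | cur [0.6325 0.3498 0.0844] yaw 4.48 tilt 0.09 t 2.03 F [-0.9  0.1  0.7] w -0.0001
```

View pics/s2.png

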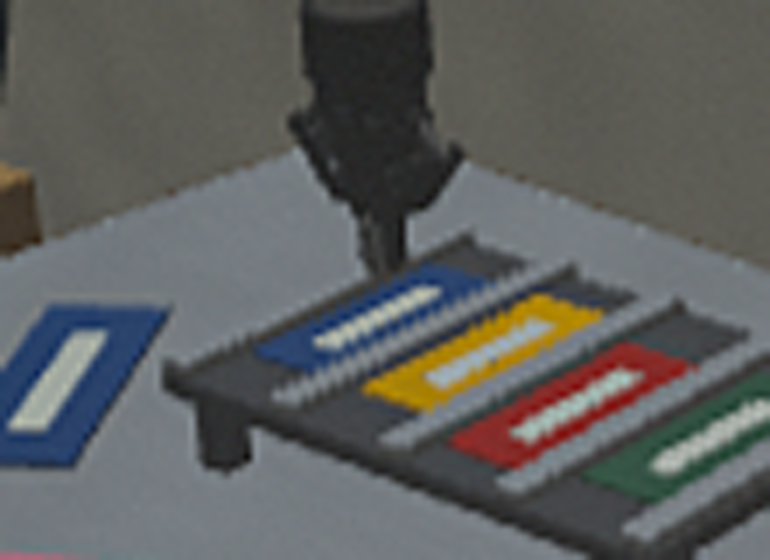

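```bash
python3 -c "
from h import *
p,d=env.snapshot('side')
K,R,t=cam('side')
def P(u,v):
    z=d[v,u]; return (R.T@(np.linalg.inv(K)@np.array([u,v,1.])*z-t)).round(3)
for v in range(160,178): print(v,[tuple(P(u,v)) for u in (273,275,277)], p[v,275])
pt,dt=env.snapshot('top')
print(env.get_state()['eef_pos'])
"
```

```text
160 [(np.float64(0.619), np.float64(0.339), np.float64(0.147)), (np.float64(0.627), np.float64(0.336), np.float64(0.145)), (np.float64(0.622), np.float64(0.317), np.float64(0.152))] [41 38 40]
161 [(np.float64(0.625), np.float64(0.348), np.float64(0.138)), (np.float64(0.629), np.float64(0.339), np.float64(0.139)), (np.float64(0.634), np.float64(0.332), np.float64(0.139))] [40 42 42]
162 [(np.float64(0.62), np.float64(0.342), np.float64(0.136)), (np.float64(0.63), np.float64(0.341), np.float64(0.133)), (np.float64(0.639), np.float64(0.338), np.float64(0.131))] [39 40 38]
163 [(np.float64(0.621), np.float64(0.344), np.float64(0.131)), (np.float64(0.627), np.float64(0.338), np.float64(0.131)), (np.float64(0.637), np.float64(0.336), np.float64(0.128))] [40 40 41]
164 [(np.float64(0.62), np.float64(0.343), np.float64(0.127)), (np.float64(0.625), np.float64(0.336), np.float64(0.127)), (np.float64(0.637), np.float64(0.338), np.float64(0.123))] [40 38 41]
165 [(np.float64(0.617), np.float64(0.339), np.float64(0.125)), (np.float64(0.626), np.float64(0.337), np.float64(0.122)), (np.float64(0.6
[... 1714 characters left out ...]
0.077)), (np.float64(0.633), np.float64(0.338), np.float64(0.078))] [173 181 168]
175 [(np.float64(0.616), np.float64(0.345), np.float64(0.077)), (np.float64(0.629), np.float64(0.347), np.float64(0.071)), (np.float64(0.626), np.float64(0.33), np.float64(0.078))] [128 142 148]
176 [(np.float64(0.609), np.float64(0.336), np.float64(0.077)), (np.float64(0.615), np.float64(0.33), np.float64(0.077)), (np.float64(0.622), np.float64(0.325), np.float64(0.076))] [ 60  79 112]
177 [(np.float64(0.6), np.float64(0.325), np.float64(0.079)), (np.float64(0.612), np.float64(0.327), np.float64(0.074)), (np.float64(0.604), np.float64(0.304), np.float64(0.084))] [ 59  79 112]
[0.63250289 0.34976013 0.08428207]
```

Emit:
move_arm(targets="0 0 0.3 0;0 0 0.5 0;0 0 0.6 0")

```text
time_s: 2.43
eef_pos: [0.6323, 0.3496, 0.0778]
tcp_rot: [-0.039, 0.999, -0.0, 0.0]
contact_force: [0.7, 0.8, 0.3]
width: -0.0
```

```bash
python3 -c "
from h import *
p=ri(.013,.132);to(*p,.081,RY);print(env.get_state()['wrist_torque'])"
```

```text
shift [ 0.17 -0.07 -0.32] turn 0.1 | cur [0.6323 0.3496 0.0778] yaw 4.48 tilt 0.06 t 2.43 F [0.7 0.8 0.3] w -0.0
[-0.02407782 -0.00413395 -0.04791684]
```

Emit:
move_arm(targets="0 0 0.25 0;0 0 0.4 0;0 0 0.4 0")

```text
time_s: 2.68
eef_pos: [0.6321, 0.3495, 0.0732]
tcp_rot: [-0.039, 0.999, -0.001, 0.0]
contact_force: [-0.2, -1.1, 0.2]
width: -0.0001
```

Emit:
move_arm(targets="0 0 0.25 0;0 0 0.4 0;0 0 0.4 0")

```text
time_s: 2.93
eef_pos: [0.6318, 0.3493, 0.0687]
tcp_rot: [-0.039, 0.999, -0.001, -0.0]
contact_force: [-0.7, -0.0, -0.3]
width: 0.0001
```

Emit:
move_arm(targets="0 0 0.2 0;0 0 0.3 0;0 0 0.3 0")

```text
time_s: 3.18
eef_pos: [0.6316, 0.3492, 0.0654]
tcp_rot: [-0.039, 0.999, -0.001, -0.0]
contact_force: [-0.5, 0.2, -0.8]
width: -0.0
```

```bash
python3 -c "
from h import *
p,d=crop('side','s3',(220,130,330,210),7)
K,R,t=cam('side')
def P(u,v):
    z=d[v,u]; return (R.T@(np.linalg.inv(K)@np.array([u,v,1.])*z-t)).round(3).tolist()
for v in range(166,180): print(v,[P(u,v) for u in (272,274,276)])
"
```

```text
166 [[0.62, 0.35, 0.116], [0.622, 0.34, 0.118], [0.631, 0.338, 0.116]]
167 [[0.623, 0.355, 0.109], [0.624, 0.342, 0.112], [0.629, 0.336, 0.112]]
168 [[0.627, 0.36, 0.101], [0.627, 0.347, 0.105], [0.629, 0.336, 0.108]]
169 [[0.622, 0.355, 0.1], [0.622, 0.342, 0.103], [0.631, 0.339, 0.102]]
170 [[0.62, 0.352, 0.097], [0.621, 0.341, 0.099], [0.627, 0.335, 0.099]]
171 [[0.621, 0.354, 0.091], [0.621, 0.341, 0.095], [0.626, 0.334, 0.095]]
172 [[0.619, 0.353, 0.087], [0.622, 0.343, 0.089], [0.631, 0.341, 0.087]]
173 [[0.63, 0.366, 0.075], [0.626, 0.348, 0.082], [0.641, 0.353, 0.075]]
174 [[0.619, 0.354, 0.078], [0.629, 0.353, 0.075], [0.633, 0.345, 0.075]]
175 [[0.614, 0.348, 0.076], [0.624, 0.347, 0.073], [0.63, 0.342, 0.073]]
176 [[0.61, 0.344, 0.074], [0.612, 0.334, 0.077], [0.618, 0.327, 0.076]]
177 [[0.604, 0.337, 0.074], [0.608, 0.329, 0.075], [0.603, 0.309, 0.083]]
178 [[0.599, 0.332, 0.073], [0.594, 0.312, 0.08], [0.599, 0.305, 0.081]]
179 [[0.578, 0.306, 0.084], [0.587, 0.304, 0.081], [0.592, 0.298, 0.081]]
```

View pics/s3.png

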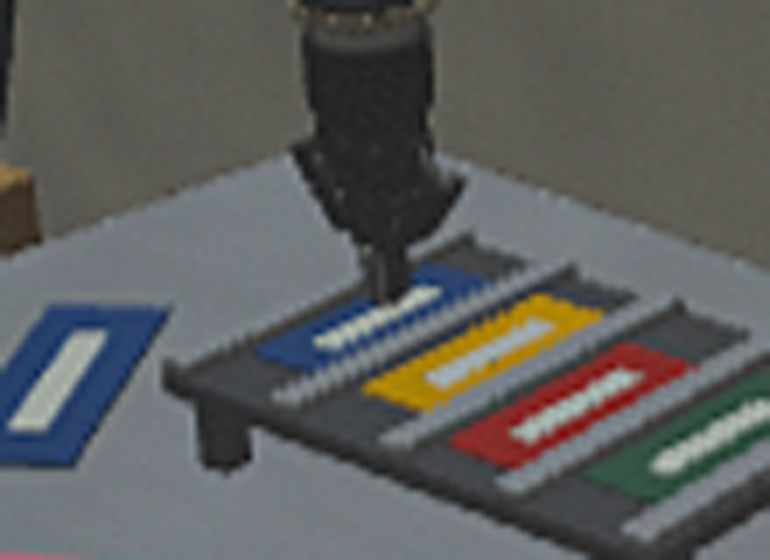

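Emit:
move_arm(targets="0 0 0.2 0;0 0 0.4 0;0 0 0.5 0;0 0 0.5 0")

```text
time_s: 3.57
eef_pos: [0.6315, 0.3492, 0.0601]
tcp_rot: [-0.039, 0.999, -0.001, -0.001]
contact_force: [-0.5, -0.5, 0.3]
width: 0.0002
```

Emit:
move_arm(targets="0 0 0.2 0;0 0 0.3 0;0 0 0.3 0")

```text
time_s: 3.82
eef_pos: [0.6322, 0.3495, 0.0595]
tcp_rot: [-0.039, 0.999, -0.0, 0.0]
contact_force: [-4.4, -2.1, 15.9]
width: 0.0001
```

Emit:
move_arm(targets="0.3 0 0.25 0;0.8 0 0.25 0;1.3 0 0.25 0;1.8 0 0.25 0;2.3 0 0.25 0;2.8 0 0.25 0;3.3 0 0.25 0;3.8 0 0.25 0;4.3 0 0.25 0;4.8 0 0.25 0")

```text
time_s: 4.65
eef_pos: [0.5871, 0.3469, 0.0595]
tcp_rot: [-0.039, 0.999, 0.001, 0.004]
contact_force: [3.6, 1.0, 11.6]
width: 0.0
```

```bash
python3 -c "
from h import *
to(*ri(.013-.095,.132),.0575,RY)
p,d=crop('side','s4',(220,130,330,210),7)
"
```

```text
shift [ 5.15 -0.14  0.16] turn 0.0 | cur [0.5871 0.3469 0.0595] yaw 4.44 tilt 0.42 t 4.65 F [ 3.6  1.  11.6] w 0.0
```

View pics/s4.png

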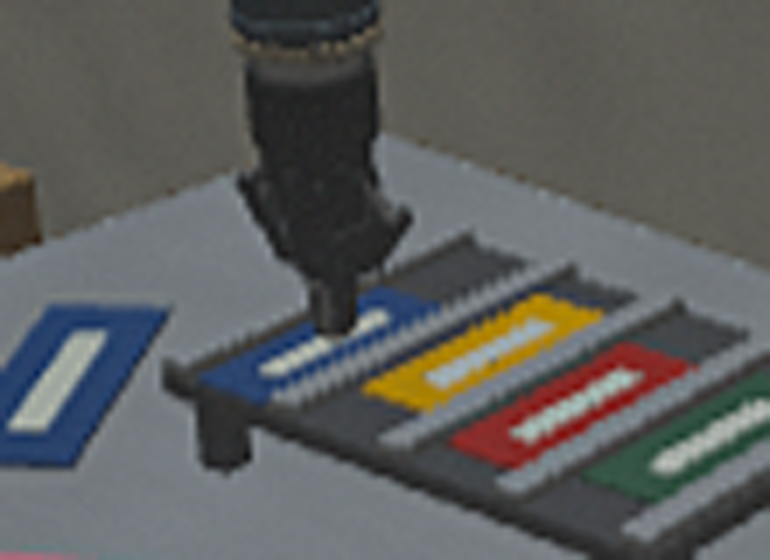

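The blue plate's near end, at crop (200,380), is now level with the front edge, and it moves with the finger.

Emit:
move_arm(targets="0.5 0 0.2 0;1.0 0 0.2 0;1.5 0 0.2 0;2.0 0 0.2 0;2.5 0 0.2 0;3.0 0 0.2 0;3.5 0 0.2 0;4.0 0 0.2 0;4.5 0 0.2 0;5.0 0 0.2 0;5.0 0 0.2 0")

```text
time_s: 5.62
eef_pos: [0.5379, 0.3442, 0.0594]
tcp_rot: [-0.039, 0.999, 0.002, 0.005]
contact_force: [-0.2, 0.7, 13.1]
width: -0.0002
```

Emit:
move_arm(targets="0 0 -2 0;0 0 -5 0;4 0 -8 0;8 0 -8 0;8 0 -8 0")

```text
time_s: 6.03
eef_pos: [0.4515, 0.3379, 0.1401]
tcp_rot: [-0.041, 0.999, 0.003, 0.004]
contact_force: [-1.6, -0.7, -1.7]
width: -0.0002
```

```bash
python3 -c "
from h import *
to(*ri(-.125-.024,.132),.04,RY)
crop('side','s5',(220,130,330,210),7)
crop('top','t5',(200,140,310,240),7)
"
```

```text
shift [-1.66 -0.35 10.02] turn 0.3 | cur [0.4515 0.3379 0.1401] yaw 4.66 tilt 0.59 t 6.03 F [-1.6 -0.7 -1.7] w -0.0002
```

View pics/s5.png

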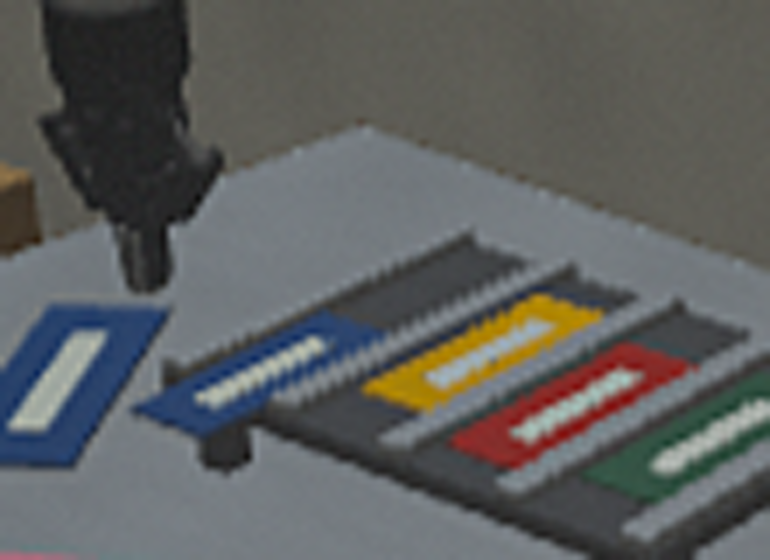

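View pics/t5.png

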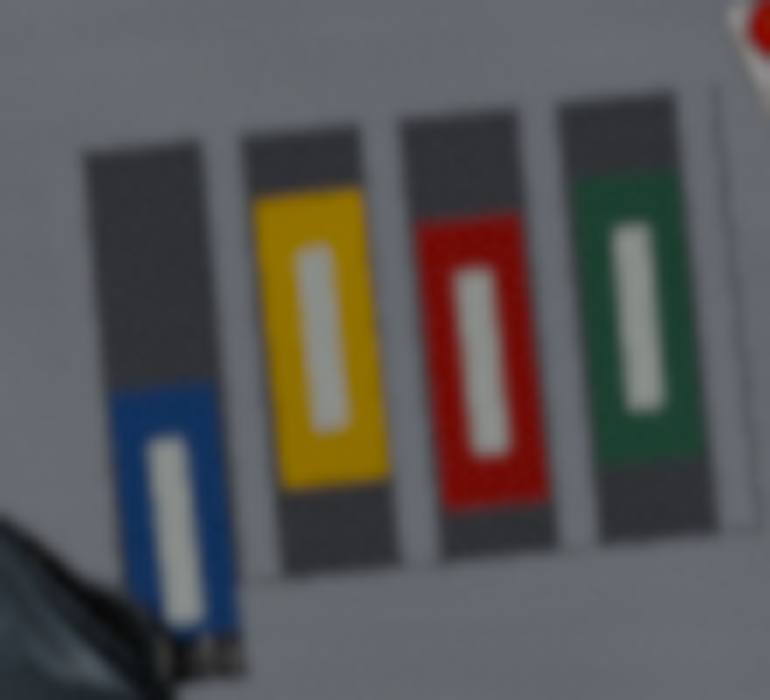

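```bash
python3 -c "
from h import *
for a,b in ((112,390),(215,383)): print(w('top',200+(a+.5)/7-.5,140+(b+.5)/7-.5,.073))
P=w('top',200+(163.5+.5)/7-.5,140+(386.5+.5)/7-.5,.073)[:2]
c,s=np.cos(np.radians(RY)),np.sin(np.radians(RY)); print(P, np.array([[c,s],[-s,c]])@(P-RC))
"
```

```text
[0.6045 0.3757 0.073 ]
[0.6071 0.3185 0.073 ]
[0.6058 0.3471] [-0.01189264  0.13220202]
```

Emit:
move_arm(targets="-1.7 -0.35 0 0.3;-1.7 -0.35 0 0.3;-1.7 -0.35 0 0.3;-1.7 -0.35 0 0.3;-1.7 -0.35 0 0.3;-1.7 -0.35 0 0.3;-1.7 -0.35 2 0.3;-1.7 -0.35 4 0.3", hand=0)

```text
time_s: 6.8
eef_pos: [0.4736, 0.3369, 0.1001]
tcp_rot: [-0.038, 0.999, 0.004, 0.007]
contact_force: [-0.2, 0.0, -0.5]
width: 0.0853
```

```bash
python3 -c "
from h import *
to(*ri(-.125-.024,.132),.04,RY)
crop('side','s6',(220,130,330,210),7)
"
```

```text
shift [ 0.53 -0.06  6.  ] turn -0.1 | cur [0.4736 0.3369 0.1001] yaw 4.33 tilt 0.86 t 6.8 F [-0.2  0.  -0.5] w 0.0853
```

View pics/s6.png

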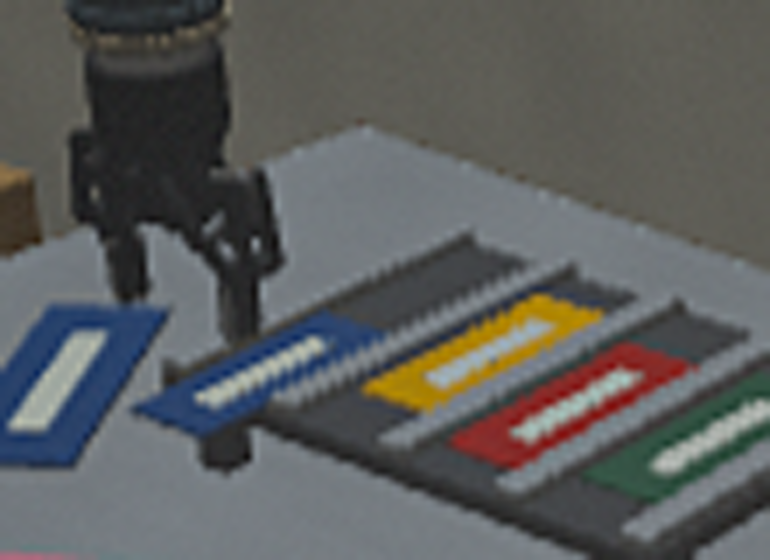

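Emit:
move_arm(targets="0.5 -0.05 1 0;0.5 -0.05 2.5 0;0.5 -0.05 4.0 0;0.5 -0.05 5.5 0;0.5 -0.05 6 0;0.5 -0.05 6 0;0.5 -0.05 6 0")

```text
time_s: 7.43
eef_pos: [0.4671, 0.3348, 0.0362]
tcp_rot: [-0.038, 0.999, 0.002, 0.004]
contact_force: [0.2, -0.1, 0.5]
width: 0.0854
```

```bash
python3 -c "
from h import *
to(*ri(-.125-.024,.132),.04,RY)
crop('side','s7',(220,130,330,210),7)
"
```

```text
shift [-0.22  0.14 -0.38] turn -0.1 | cur [0.4671 0.3348 0.0362] yaw 4.34 tilt 0.48 t 7.43 F [ 0.2 -0.1  0.5] w 0.0854
```

View pics/s7.png

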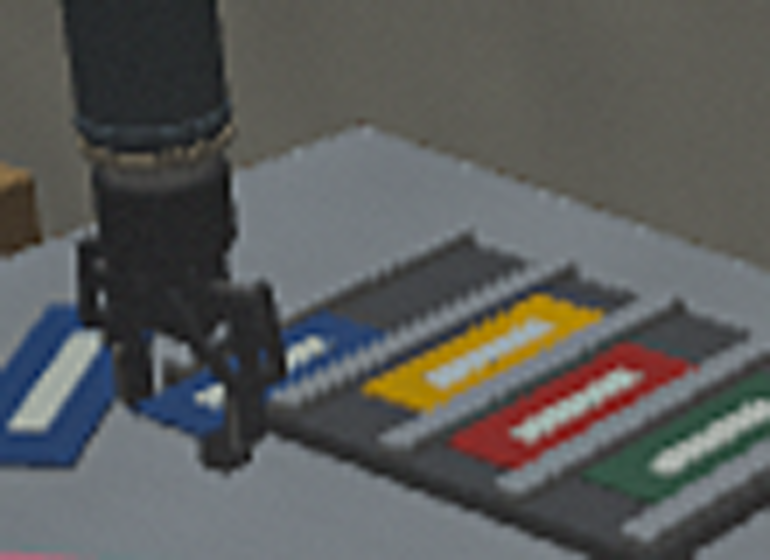

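Emit:
move_arm(targets="-0.2 0.1 -0.2 0;-0.2 0.1 -0.2 0;-0.2 0.1 -0.2 0;-0.2 0.1 -0.2 0;-0.2 0.1 -0.2 0;-0.2 0.1 -0.2 0;-0.2 0.1 -0.2 0", hand=255)

```text
time_s: 8.07
eef_pos: [0.4702, 0.3368, 0.0397]
tcp_rot: [-0.038, 0.999, 0.003, 0.005]
contact_force: [0.4, 0.7, 6.1]
width: 0.0579
```

```bash
python3 -c "
from h import *
to(*ri(-.125-.024,.132),.04,RY)
crop('side','s8',(220,130,330,210),7)
"
```

```text
shift [ 0.11 -0.03 -0.03] turn -0.1 | cur [0.4702 0.3368 0.0397] yaw 4.33 tilt 0.68 t 8.07 F [0.4 0.7 6.1] w 0.0579
```

View pics/s8.png

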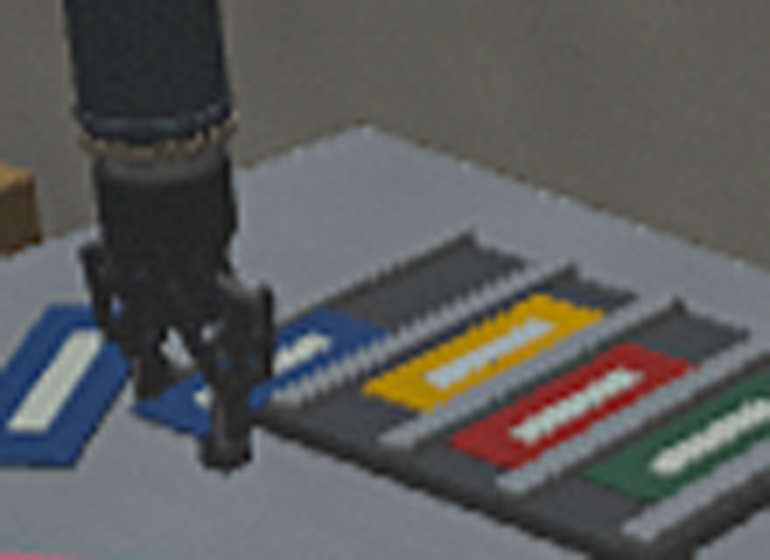

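Emit:
move_arm(targets="0 0 -0.5 0;0 0 -1 0;0 0 -2 0;0 0 -3 0;0 0 -3 0")

```text
time_s: 8.53
eef_pos: [0.4708, 0.3373, 0.0721]
tcp_rot: [-0.038, 0.999, 0.004, 0.007]
contact_force: [0.7, 0.6, -0.9]
width: 0.0577
```

```bash
python3 -c "
from h import *
to(*ri(-.125-.024,.132),.04,RY)
crop('side','s9',(220,130,330,210),7)
print(w('top',371,155,.15),w('top',321,150,.05))
"
```

```text
shift [ 0.22 -0.1   3.21] turn -0.1 | cur [0.4708 0.3373 0.0721] yaw 4.33 tilt 0.86 t 8.53 F [ 0.7  0.6 -0.9] w 0.0577
[ 0.7359 -0.2223  0.15  ] [ 0.7767 -0.0379  0.05  ]
```

View pics/s9.png

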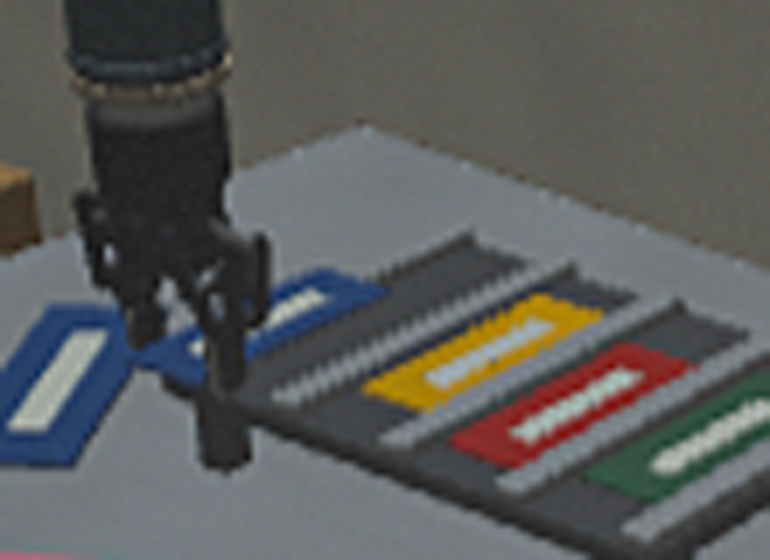

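```bash
cat >> h.py <<'E'
BED=np.array([.5969,-.233]);WY=-3.0
def wa(a,b):
    c,s=np.cos(np.radians(WY)),np.sin(np.radians(WY)); return BED+[c*a-s*b,s*a+c*b]
def rinv(P):
    c,s=np.cos(np.radians(RY)),np.sin(np.radians(RY)); return np.array([[c,s],[-s,c]])@(np.array(P)-RC)
E
python3 -c "
from h import *
print(rinv(env.get_state()['eef_pos'][:2]))
to(*wa(-.057,0),.15,WY)
"
```

```text
[-0.14749704  0.13265462]
shift [ -2.75 -57.03  -8.22] turn 7.3 | cur [0.4706 0.3371 0.0712] yaw 4.33 tilt 0.83 t 8.58 F [ 0.5 -0.3 -1.6] w 0.0576
```

Emit:
move_arm(targets="0 0 -3 0;0 0 -6 0;0 -2 -8.2 0;-0.3 -6 -8.2 0;-0.5 -10 -8.2 1;-0.8 -14 -8.2 2;-1 -18 -8.2 3;-1.2 -22 -8.2 4;-1.5 -26 -8.2 5;-1.7 -30 -8.2 6;-2 -34 -8.2 7;-2 -38 -8.2 7.3")

```text
time_s: 9.58
eef_pos: [0.5183, -0.0427, 0.151]
tcp_rot: [0.026, 1.0, 0.004, 0.006]
contact_force: [1.2, 0.1, -1.0]
width: 0.0576
```

```bash
python3 -c "
from h import *
to(*wa(-.0555,0),.15,WY)
"
```

```text
shift [ -3.3  -18.59  -0.02] turn -0.0 | cur [ 0.5183 -0.0427  0.151 ] yaw -3.01 tilt 0.84 t 9.58 F [ 1.2  0.1 -1. ] w 0.0576
```

Emit:
move_arm(targets="-0.7 -4 0 0;-1.5 -8 0 0;-2.2 -12 0 0;-2.8 -15 0 0;-3.3 -17.5 0 0;-3.3 -18.6 0 0;-3.3 -18.6 0 0;-3.3 -18.6 0 0;-3.3 -18.6 0 0")

```text
time_s: 10.33
eef_pos: [0.5415, -0.2282, 0.1497]
tcp_rot: [0.025, 1.0, 0.005, 0.006]
contact_force: [-0.2, 0.9, 0.5]
width: 0.0575
```

```bash
python3 -c "
from h import *
to(*wa(-.0555,0),.15,WY)
p,_=crop('top','t10',(330,140,430,230),7)
crop('side','s10',(300,170,460,290),5)
"
```

```text
shift [-0.01 -0.19 -0.03] turn 0.1 | cur [ 0.5415 -0.2282  0.1497] yaw -2.91 tilt 0.87 t 10.33 F [-0.2  0.9  0.5] w 0.0575
```

View pics/t10.png

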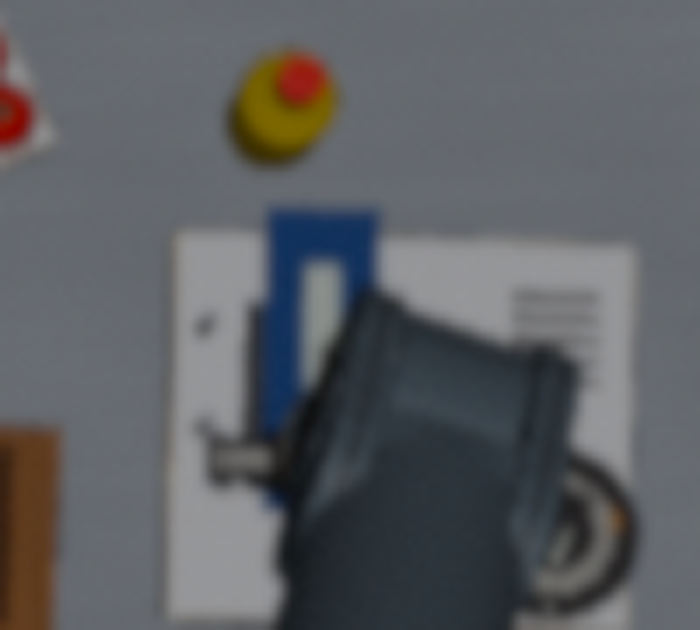

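View pics/s10.png

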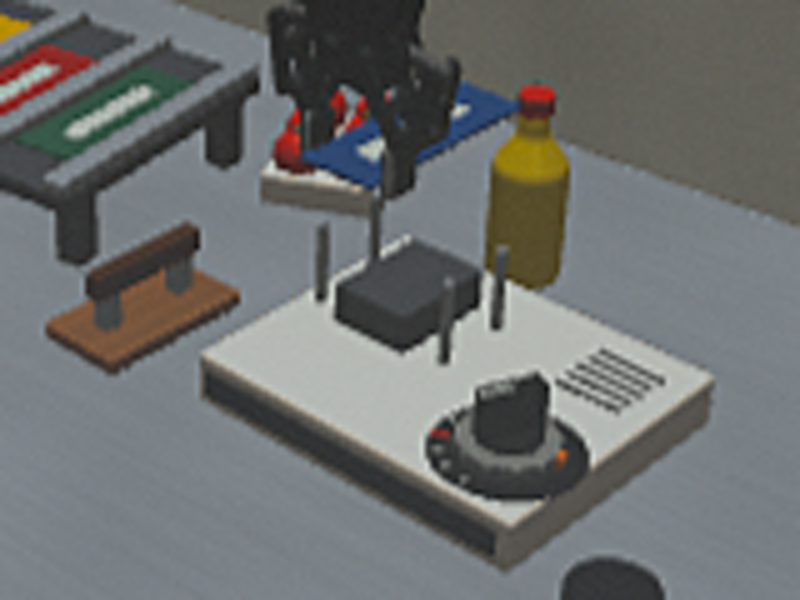

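```bash
python3 -c "
from h import *
f=lambda a,b,z:w('top',330+(a+.5)/7-.5,140+(b+.5)/7-.5,z)
print(f(269,211,.183),f(380,212,.183),f(324,211.5,.183),wa(.08,0))
"
```

```text
[ 0.6764 -0.2056  0.183 ] [ 0.6746 -0.2635  0.183 ] [ 0.6755 -0.2343  0.183 ] [ 0.67679036 -0.23718688]
```

Emit:
move_arm(targets="-0.1 -0.2 0 0;-0.1 -0.2 2 0;-0.1 -0.2 4 0;-0.1 -0.2 6 0;-0.1 -0.2 8 0;-0.1 -0.2 9.5 0;-0.1 -0.2 9.8 0;-0.1 -0.2 9.8 0")

```text
time_s: 11.1
eef_pos: [0.5435, -0.2285, 0.0512]
tcp_rot: [0.025, 1.0, 0.005, 0.005]
contact_force: [0.0, -0.5, -0.3]
width: 0.0573
```

```bash
python3 -c "
from h import *
to(*wa(-.0555,0),.041,WY)
crop('side','s11',(300,170,460,290),5)
"
```

```text
shift [ 0.21 -0.18  1.01] turn 0.2 | cur [ 0.5435 -0.2285  0.0512] yaw -2.81 tilt 0.82 t 11.1 F [ 0.  -0.5 -0.3] w 0.0573
```

View pics/s11.png

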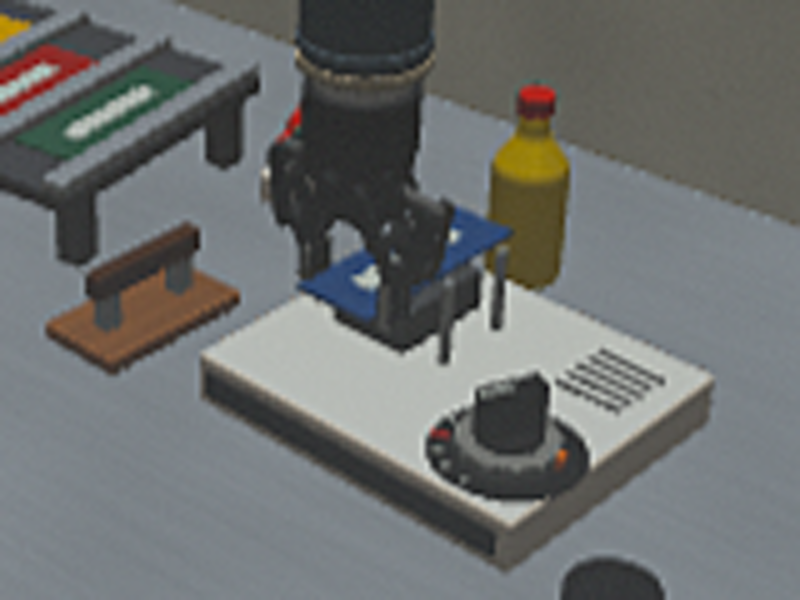

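Emit:
move_arm(targets="0.1 -0.2 0.2 0;0.1 -0.25 0.5 0;0.1 -0.25 0.8 0;0.1 -0.25 1.0 0;0.1 -0.25 1.0 0")

```text
time_s: 11.57
eef_pos: [0.543, -0.2312, 0.0419]
tcp_rot: [0.025, 1.0, 0.005, 0.006]
contact_force: [-0.1, -0.7, -0.5]
width: 0.0575
```

```bash
python3 -c "
from h import *
to(*wa(-.0555,0),.041,WY)
crop('side','s12',(330,190,430,260),7)
"
```

```text
shift [0.16 0.1  0.09] turn 0.2 | cur [ 0.543  -0.2312  0.0419] yaw -2.82 tilt 0.86 t 11.57 F [-0.1 -0.7 -0.5] w 0.0575
```

View pics/s12.png

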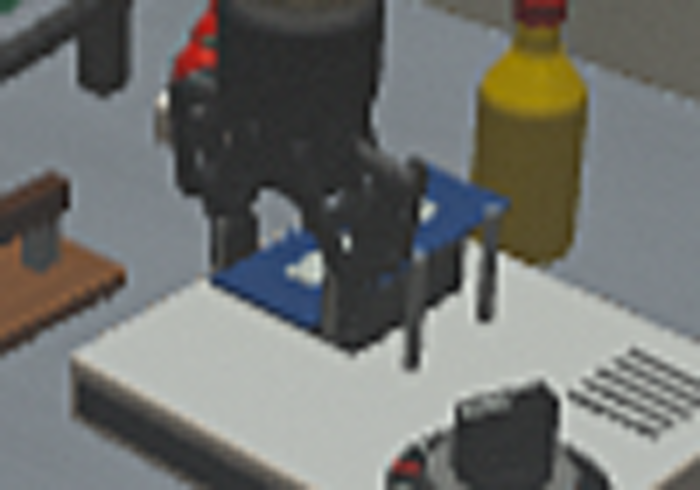

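Emit:
move_arm(targets="0.1 0.1 0.15 0;0.1 0.1 0.25 0;0.1 0.1 0.3 0")

```text
time_s: 11.87
eef_pos: [0.5423, -0.2302, 0.0398]
tcp_rot: [0.025, 1.0, 0.004, 0.006]
contact_force: [-3.6, 0.9, 12.9]
width: 0.0573
```

Emit:
move_arm(targets="0 0 -0.1 0;0 0 -0.1 0;0 0 -0.1 0;0 0 -0.1 0;0 0 -0.1 0;0 0 -2 0;0 0 -4 0;0 0 -6 0;0 0 -9 0;0 3 -10 0;0 7 -10 0;0 7 -10 0", hand=0)

```text
time_s: 12.87
eef_pos: [0.5459, -0.1526, 0.1412]
tcp_rot: [0.021, 1.0, 0.007, 0.007]
contact_force: [-0.3, 1.0, -1.0]
width: 0.0854
```

```bash
python3 -c "
from h import *
crop('top','t13',(330,140,430,230),7)
crop('side','s13',(300,170,460,290),5)
to(*ri(.0,.044),.15,RY)
"
```

```text
shift [-6.06 42.23 -0.45] turn -7.0 | cur [ 0.5448 -0.159   0.1406] yaw -2.61 tilt 0.92 t 12.97 F [ 0.1 -0.3 -0.3] w 0.0856
```

View pics/t13.png

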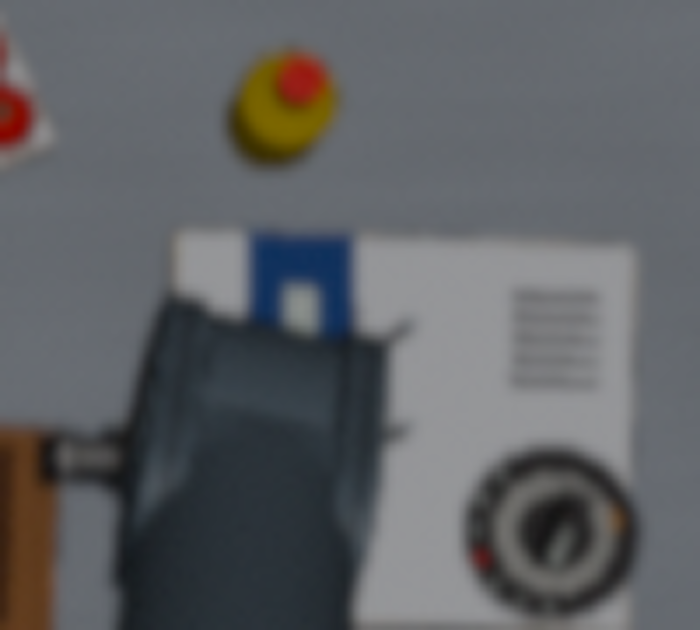

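View pics/s13.png

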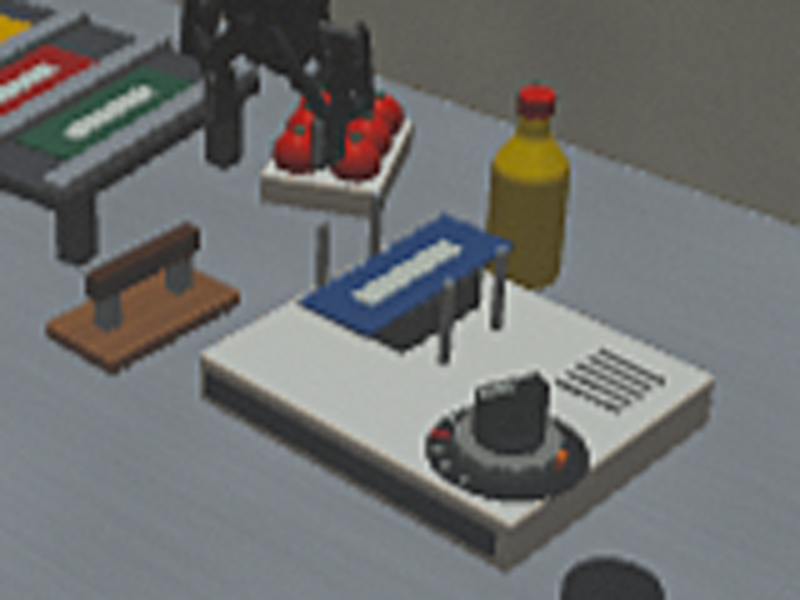

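```bash
python3 -c "
from h import *
f=lambda a,b,z:w('top',330+(a+.5)/7-.5,140+(b+.5)/7-.5,z)
print(f(250,235,.073),f(355,236,.073),f(302.5,235.5,.073),wa(.08,0))
to(*ri(.0157,.044),.10,RY)
"
```

```text
[ 0.6778 -0.2074  0.073 ] [ 0.6759 -0.2657  0.073 ] [ 0.6769 -0.2365  0.073 ] [ 0.67679036 -0.23718688]
shift [-7.55 42.37  4.57] turn -7.0 | cur [ 0.5448 -0.159   0.1406] yaw -2.61 tilt 0.92 t 12.97 F [ 0.1 -0.3 -0.3] w 0.0856
```

Emit:
move_arm(targets="-0.7 4 0 -0.6;-1.4 8 0 -1.2;-2.1 12 0 -2;-2.8 16 0 -3;-3.5 20 0 -4;-4.2 24 0 -5;-5 28 0 -6;-5.7 32 0 -7;-6.5 36 0 -7;-7 40 0 -7;-7.5 42.3 0 -7;-7.5 42.3 1 -7", hand=255)

```text
time_s: 13.97
eef_pos: [0.6399, 0.2675, 0.1362]
tcp_rot: [-0.041, 0.999, 0.007, 0.008]
contact_force: [-0.4, -0.3, -0.7]
width: 0.0001
```

```bash
python3 -c "
from h import *
to(*ri(.0157,.044),.066,RY)
"
```

```text
shift [ 0.15 -0.71  7.01] turn 0.4 | cur [0.6399 0.2675 0.1362] yaw 4.76 tilt 1.19 t 13.97 F [-0.4 -0.3 -0.7] w 0.0001
```

Emit:
move_arm(targets="0.15 -0.4 2 0.2;0.15 -0.7 4 0.4;0.15 -0.7 6 0.4;0.15 -0.7 7 0.4;0.15 -0.7 7 0.4")

```text
time_s: 14.38
eef_pos: [0.6389, 0.2593, 0.0631]
tcp_rot: [-0.037, 0.999, 0.005, 0.006]
contact_force: [-0.0, -0.6, 0.5]
width: -0.0001
```

```bash
python3 -c "
from h import *
to(*ri(.0157,.044),.057,RY)
"
```

```text
shift [-0.12  0.18  0.61] turn -0.1 | cur [0.6389 0.2593 0.0631] yaw 4.28 tilt 0.91 t 14.38 F [-0.  -0.6  0.5] w -0.0001
```

Emit:
move_arm(targets="0 0.15 0.4 0;0 0.15 0.65 0;0 0.15 0.65 0;0.5 0.15 0.65 0;1.1 0.15 0.65 0;1.7 0.15 0.65 0;2.3 0.15 0.65 0;2.9 0.15 0.65 0;3.5 0.15 0.65 0;4.1 0.15 0.65 0;4.7 0.15 0.65 0;5.3 0.15 0.65 0")

```text
time_s: 15.38
eef_pos: [0.5899, 0.258, 0.0595]
tcp_rot: [-0.037, 0.999, 0.007, 0.01]
contact_force: [3.6, -1.0, 12.7]
width: -0.0
```

```bash
python3 -c "
from h import *
to(*ri(.0157-.098,.044),.057,RY)
"
```

```text
shift [ 4.77 -0.07  0.15] turn -0.2 | cur [0.5899 0.258  0.0595] yaw 4.24 tilt 1.4 t 15.38 F [ 3.6 -1.  12.7] w -0.0
```

Emit:
move_arm(targets="0.5 0 0.15 0;1.1 0 0.15 0;1.7 0 0.15 0;2.3 0 0.15 0;2.9 0 0.15 0;3.5 0 0.15 0;4.1 0 0.15 0;4.7 0 0.15 0;4.9 0 0.15 0;4.9 0 0.15 0")

```text
time_s: 16.22
eef_pos: [0.5433, 0.2553, 0.0595]
tcp_rot: [-0.037, 0.999, 0.008, 0.013]
contact_force: [1.9, 0.7, 16.2]
width: -0.0003
```

Emit:
move_arm(targets="0 0 -2 0;0 0 -5 0;3 0 -7 0;7 0 -7 0;7 0 -7 0;7 0 -7 0")

```text
time_s: 16.72
eef_pos: [0.4693, 0.2487, 0.1281]
tcp_rot: [-0.038, 0.999, 0.008, 0.012]
contact_force: [1.0, 0.1, -0.1]
width: 0.0001
```

```bash
python3 -c "
from h import *
to(*ri(-.125-.024,.044),.04,RY)
crop('top','t14',(200,140,310,240),7)
"
```

```text
shift [-0.43 -0.19  8.82] turn -0.1 | cur [0.4693 0.2487 0.1281] yaw 4.33 tilt 1.68 t 16.72 F [ 1.   0.1 -0.1] w 0.0001
```

View pics/t14.png

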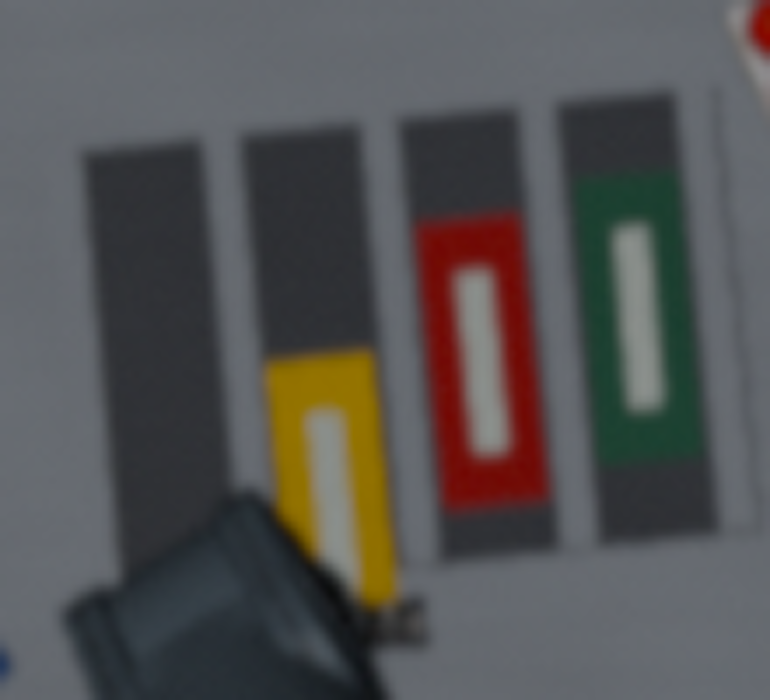

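```bash
python3 -c "
from h import *
print(Ro.from_quat(env.get_state()['tcp_rot']).as_matrix()[:,2].round(4))
P=w('top',200+320.5/7-.5,140+353.5/7-.5,.073)[:2];print(rinv(P))
"
```

```text
[ 0.0253  0.0177 -0.9995]
[-0.00191641  0.04417723]
```

Emit:
move_arm(targets="-0.9 -0.2 0 0;-0.9 -0.2 0 0;-0.9 -0.2 0 0;-0.9 -0.2 0 0;-0.9 -0.2 0 0;-0.9 -0.2 2 0;-0.9 -0.2 4 0;-0.9 -0.2 6 0;-0.9 -0.2 8 0;-0.9 -0.2 8.8 0;-0.9 -0.2 8.8 0;-0.9 -0.2 8.8 0", hand=0)

```text
time_s: 17.77
eef_pos: [0.4825, 0.2493, 0.0404]
tcp_rot: [-0.037, 0.999, 0.008, 0.013]
contact_force: [0.9, -0.0, 1.0]
width: 0.085
```

```bash
python3 -c "
from h import *
to(*ri(-.144,.044),.04,RY)
print(Ro.from_quat(env.get_state()['tcp_rot']).as_matrix()[:,2].round(4))
crop('side','s15',(220,130,330,210),7)
"
```

```text
shift [ 0.17 -0.01  0.04] turn -0.1 | cur [0.4825 0.2493 0.0404] yaw 4.28 tilt 1.73 t 17.77 F [ 0.9 -0.   1. ] w 0.085
[ 0.0247  0.0174 -0.9995]
```

View pics/s15.png

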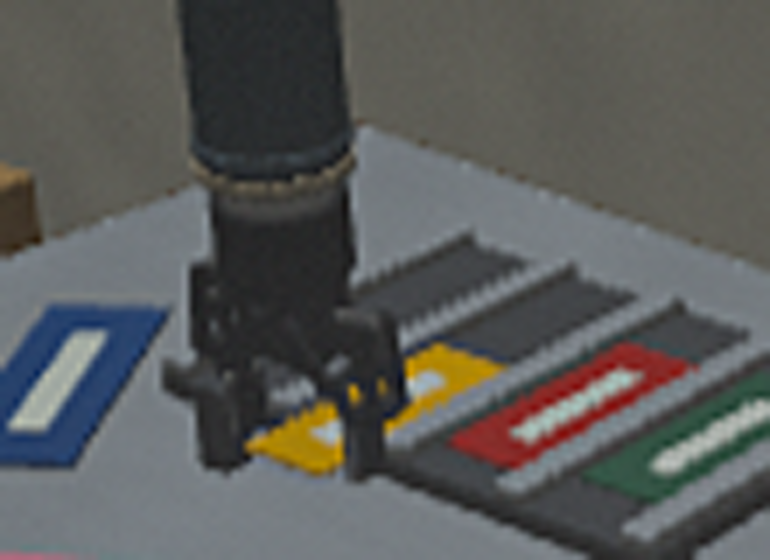

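Emit:
move_arm(targets="0.2 0 0 0;0.2 0 0 0;0.2 0 0 0;0.2 0 0 0;0.2 0 0 0;0.2 0 0 0;0.2 0 -1 0;0.2 0 -3 0;0.2 0 -6 0;0.2 0 -9 0;0.2 0 -11 0;0.2 0 -11 0", hand=255)

```text
time_s: 18.82
eef_pos: [0.48, 0.2483, 0.1559]
tcp_rot: [-0.037, 0.999, 0.01, 0.016]
contact_force: [0.5, 0.7, -0.9]
width: 0.0575
```

```bash
python3 -c "
from h import *
to(*wa(-.062,0),.15,WY)
print(rinv(env.get_state()['eef_pos'][:2]))
print(Ro.from_quat(env.get_state()['tcp_rot']).as_matrix()[:,2].round(4))
crop('side','s16',(220,130,330,210),7)
"
```

```text
shift [ -1.94 -48.08  -0.27] turn 7.3 | cur [0.48   0.2483 0.1559] yaw 4.26 tilt 2.23 t 18.82 F [ 0.5  0.7 -0.9] w 0.0575
[-0.14485891  0.0433059 ]
[ 0.0322  0.0218 -0.9992]
```

View pics/s16.png

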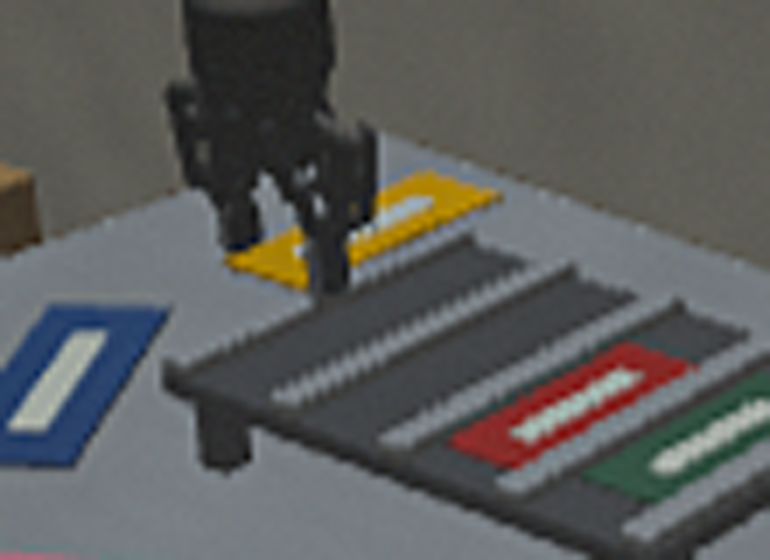

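Emit:
move_arm(targets="0 -3 0 0.5;-0.2 -7 0 1;-0.4 -11 0 2;-0.6 -15 0 3;-0.8 -19 0 4;-1 -23 0 5;-1.2 -27 0 6;-1.4 -31 0 7;-1.6 -35 0 7.3;-1.8 -39 0 7.3;-1.9 -43 0 7.3;-1.9 -46 0 7.3")

```text
time_s: 19.87
eef_pos: [0.5315, -0.2131, 0.1451]
tcp_rot: [0.028, 0.999, 0.01, 0.014]
contact_force: [-0.3, 0.1, -0.6]
width: 0.0574
```

```bash
python3 -c "
from h import *
to(*wa(-.062,0),.15,WY)
"
```

```text
shift [-0.45 -1.64 -0.51] turn -0.2 | cur [ 0.5315 -0.2131  0.1451] yaw -3.16 tilt 2.01 t 19.87 F [-0.3  0.1 -0.6] w 0.0574
```

Emit:
move_arm(targets="-0.4 -1.6 0 -0.2;-0.4 -1.6 0 -0.2;-0.4 -1.6 0 -0.2;-0.4 -1.5 2 -0.2;-0.4 -1.5 4 -0.2;-0.4 -1.5 6 -0.2;-0.4 -1.5 8 -0.2;-0.4 -1.5 8 -0.2;-0.4 -1.5 8 -0.2")

```text
time_s: 20.62
eef_pos: [0.5363, -0.2249, 0.0643]
tcp_rot: [0.025, 1.0, 0.011, 0.013]
contact_force: [-0.7, -0.5, 0.2]
width: 0.0576
```

```bash
python3 -c "
from h import *
to(*wa(-.062,0),.043,WY)
crop('top','t17',(330,140,430,230),7)
crop('side','s17',(330,190,430,260),7)
"
```

```text
shift [ 0.16 -0.54  2.11] turn 0.1 | cur [ 0.5363 -0.2249  0.0643] yaw -2.86 tilt 1.94 t 20.62 F [-0.7 -0.5  0.2] w 0.0576
```

View pics/t17.png

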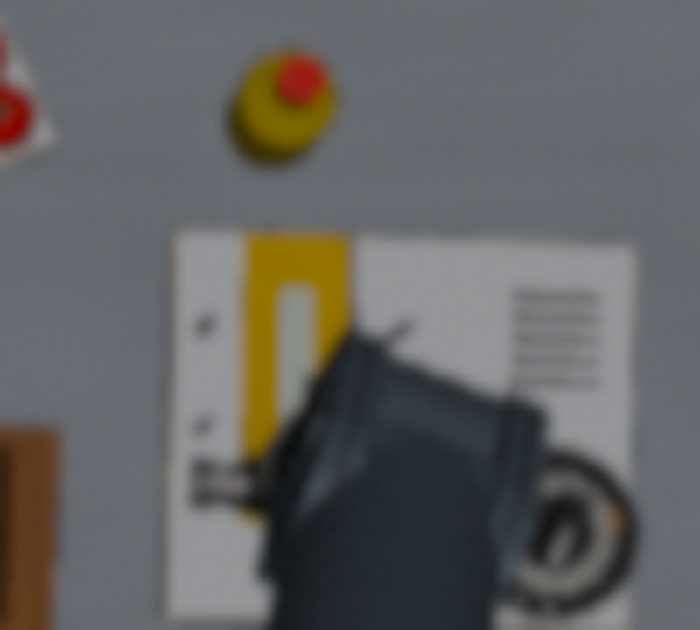

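View pics/s17.png

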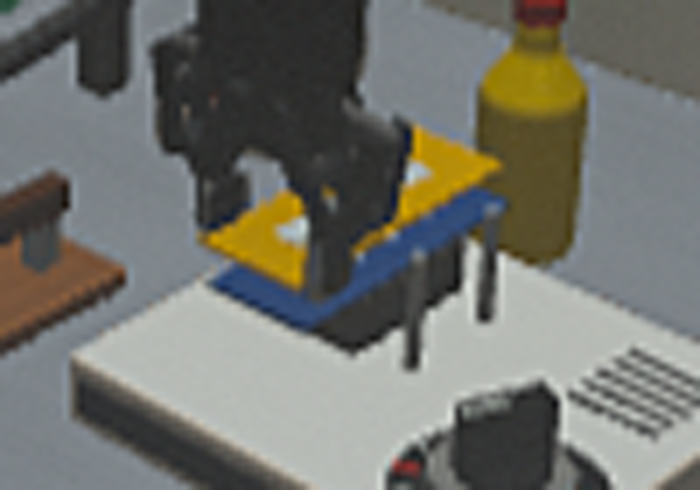

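```bash
python3 -c "
from h import *
f=lambda a,b,z:w('top',330+(a+.5)/7-.5,140+(b+.5)/7-.5,z)
print(f(247,234,.098),f(352,235,.098),f(299.5,234.5,.098),wa(.08,0))
print(Ro.from_quat(env.get_state()['tcp_rot']).as_matrix()[:,2].round(4))
"
```

```text
[ 0.6753 -0.203   0.098 ] [ 0.6734 -0.2605  0.098 ] [ 0.6743 -0.2318  0.098 ] [ 0.67679036 -0.23718688]
[ 0.0297  0.0197 -0.9994]
```

Emit:
move_arm(targets="-0.15 -0.5 0.7 0.1;-0.15 -0.5 1.4 0.1;-0.15 -0.5 2.0 0.1;-0.15 -0.5 2.2 0.1;-0.15 -0.5 2.2 0.1")

```text
time_s: 21.13
eef_pos: [0.5406, -0.232, 0.0464]
tcp_rot: [0.027, 0.999, 0.009, 0.017]
contact_force: [-7.3, 0.6, 29.5]
width: 0.0574
```

Emit:
move_arm(targets="0 0 -0.2 0;0 0 -0.2 0;0 0 -0.2 0;0 0 -0.2 0;0 0 -0.2 0;0 0 -2 0;0 0 -5 0;0 0 -8 0;0 0 -10 0;0 4 -10 0;0 8 -10 0;0 9 -10 0", hand=0)

```text
time_s: 22.13
eef_pos: [0.5427, -0.1371, 0.1482]
tcp_rot: [0.024, 1.0, 0.011, 0.017]
contact_force: [0.9, 0.9, -0.4]
width: 0.0855
```

```bash
python3 -c "
from h import *
crop('top','t18',(330,140,430,230),7)
crop('side','s18',(330,190,430,260),7)
to(*ri(-.0146+.012,-.044),.10,RY)
print(Ro.from_quat(env.get_state()['tcp_rot']).as_matrix()[:,2].round(4))
"
```

```text
shift [-6.93 31.48  5.7 ] turn -7.1 | cur [ 0.5424 -0.14    0.148 ] yaw -2.75 tilt 2.22 t 22.23 F [ 0.6 -0.5  0.7] w 0.0855
[ 0.0332  0.02   -0.9992]
```

View pics/t18.png

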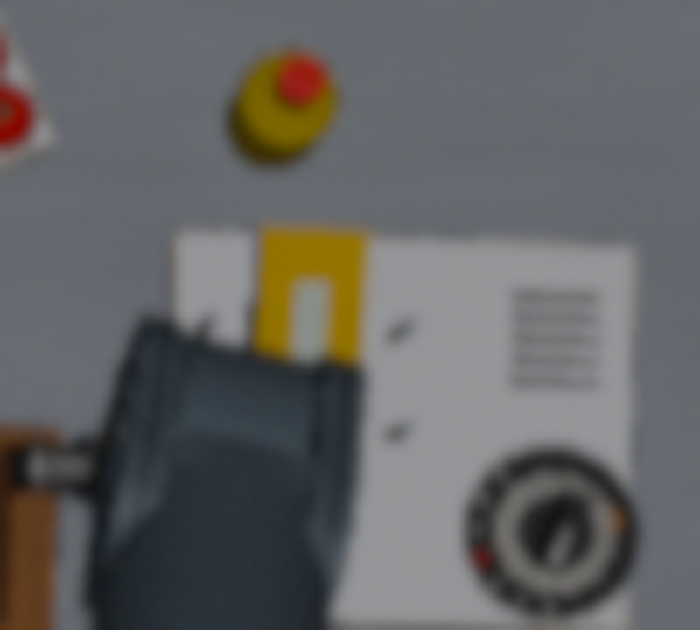

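View pics/s18.png

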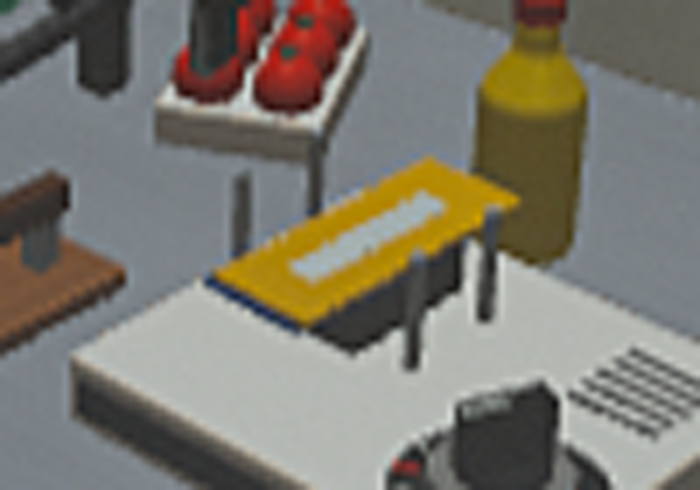

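```bash
python3 -c "
from h import *
f=lambda a,b,z:w('top',330+(a+.5)/7-.5,140+(b+.5)/7-.5,z)
print(f(260,227,.076),f(368,232,.076),f(314,229.5,.076),wa(.08,0), f(313,280,.076)-f(309,358,.076))
"
```

```text
[ 0.6818 -0.2128  0.076 ] [ 0.6776 -0.2725  0.076 ] [ 0.6797 -0.2426  0.076 ] [ 0.67679036 -0.23718688] [ 0.0433 -0.0036  0.    ]
```

Emit:
move_arm(targets="-0.9 4 0 -1;-1.8 8 0 -2;-2.7 12 0 -3;-3.5 16 0 -4;-4.3 20 0 -5;-5.2 24 0 -6;-6 28 0 -7.1;-6.9 31.2 0 -7.1;-6.9 31.5 0 -7.1;-6.9 31.5 2 -7.1;-6.9 31.5 5 -7.1;-6.9 31.5 8 -7.1", hand=255)

```text
time_s: 23.23
eef_pos: [0.63, 0.1717, 0.0764]
tcp_rot: [-0.037, 0.999, 0.009, 0.018]
contact_force: [-0.1, -0.2, -1.3]
width: 0.0001
```

```bash
python3 -c "
from h import *
to(*ri(-.0146+.012,-.044),.066,RY)
print(Ro.from_quat(env.get_state()['tcp_rot']).as_matrix()[:,2].round(4))
"
```

```text
shift [0.18 0.03 1.03] turn -0.1 | cur [0.63   0.1717 0.0764] yaw 4.32 tilt 2.3 t 23.23 F [-0.1 -0.2 -1.3] w 0.0001
[ 0.035   0.0196 -0.9992]
```

Emit:
move_arm(targets="0.1 0 1.0 -0.1;0.1 0 1.8 -0.1;0.1 0 1.95 -0.1;1 0 1.9 -0.1;2.1 0 1.87 -0.1;3.3 0 1.83 -0.1;4.5 0 1.8 -0.1;5.7 0 1.75 -0.1;6.9 0 1.7 -0.1;8.1 0 1.65 -0.1;8.6 0 1.65 -0.1;8.6 0 0 -0.1")

```text
time_s: 24.23
eef_pos: [0.5436, 0.1645, 0.073]
tcp_rot: [-0.038, 0.999, 0.009, 0.017]
contact_force: [-0.3, 0.3, -0.9]
width: -0.0
```

```bash
python3 -c "
from h import *
to(*ri(-.149,-.044),.06,RY)
print(Ro.from_quat(env.get_state()['tcp_rot']).as_matrix()[:,2].round(4))
crop('top','t19',(200,140,310,240),7)
"
```

```text
shift [6.16 0.09 1.09] turn -0.0 | cur [0.5436 0.1645 0.073 ] yaw 4.39 tilt 2.24 t 24.23 F [-0.3  0.3 -0.9] w -0.0
[ 0.0341  0.019  -0.9992]
```

View pics/t19.png

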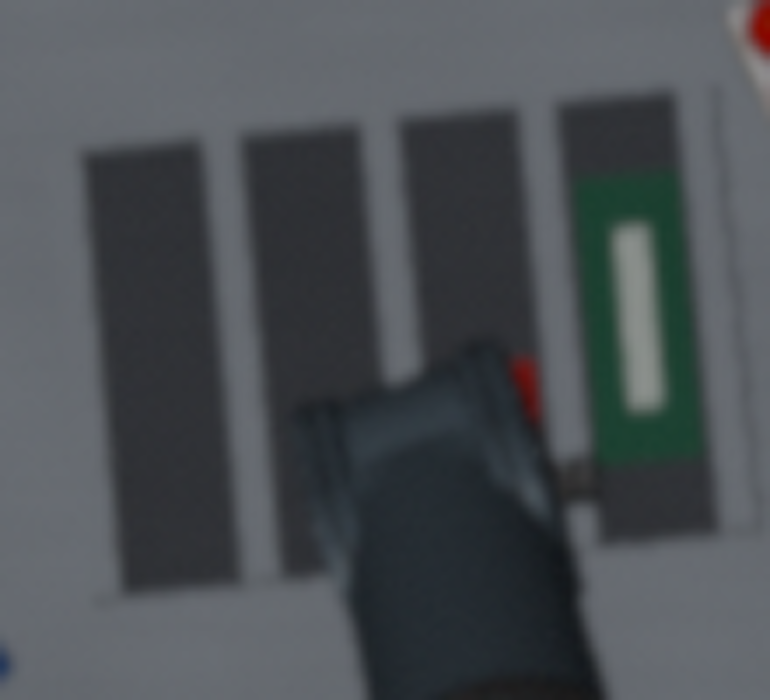

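```bash
python3 -c "
from h import *
print(rinv(w('top',200+536.5/7-.5,140+358/7-.5,.073)[:2]))
"
```

```text
[-0.01629203 -0.07487075]
```

Emit:
move_arm(targets="0 0 -3 0;2 0 -5 0;5 0.1 -5 0;6.4 0.1 -5 0;6.4 0.1 -5 0;6.4 0.1 -4 0;6.4 0.1 -2 0;6.4 0.1 0 0;6.4 0.1 2 0;6.4 0.1 3.1 0;6.4 0.1 3.1 0;6.4 0.1 3.1 0", hand=0)

```text
time_s: 25.28
eef_pos: [0.4835, 0.1612, 0.0434]
tcp_rot: [-0.038, 0.999, 0.009, 0.019]
contact_force: [-0.7, -0.2, 1.3]
width: 0.0854
```

```bash
python3 -c "
from h import *
to(*ri(-.151,-.044),.04,RY)
print(Ro.from_quat(env.get_state()['tcp_rot']).as_matrix()[:,2].round(4))
crop('side','s20',(240,140,350,220),7)
"
```

```text
shift [ 0.3  -0.03  0.33] turn -0.1 | cur [0.4835 0.1612 0.0434] yaw 4.33 tilt 2.45 t 25.28 F [-0.7 -0.2  1.3] w 0.0854
[ 0.0379  0.0199 -0.9991]
```

View pics/s20.png

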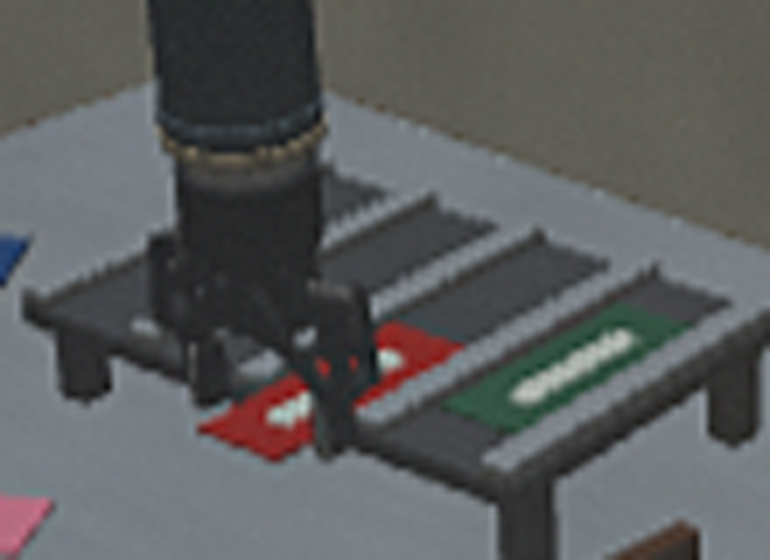

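Emit:
move_arm(targets="0.35 0 0.3 0;0.35 0 0.3 0;0.35 0 0.3 0;0.35 0 0.3 0;0.35 0 0.3 0;0.35 0 0.3 0;0.35 0 -1 0;0.35 0 -4 0;0.35 0 -7 0;0.35 0 -10.5 0;0.35 0 -10.5 0;0.35 0 -10.5 0", hand=255)

```text
time_s: 26.33
eef_pos: [0.4772, 0.1594, 0.1503]
tcp_rot: [-0.038, 0.999, 0.01, 0.022]
contact_force: [-0.9, -0.4, -1.6]
width: 0.0575
```

```bash
python3 -c "
from h import *
to(*wa(-.055,0),.15,WY)
print(rinv(env.get_state()['eef_pos'][:2]))
print(Ro.from_quat(env.get_state()['tcp_rot']).as_matrix()[:,2].round(4))
crop('side','s21',(240,140,350,220),7)
"
```

```text
shift [ -3.54 -39.33  -0.55] turn 7.3 | cur [0.4772 0.1594 0.1503] yaw 4.34 tilt 2.74 t 26.33 F [-0.9 -0.4 -1.6] w 0.0575
[-0.15450115 -0.04505956]
[ 0.0425  0.022  -0.9989]
```

View pics/s21.png

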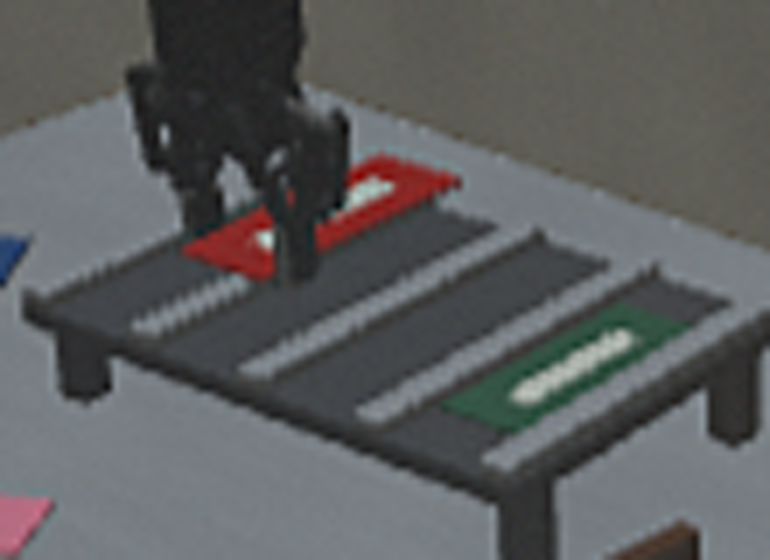

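Emit:
move_arm(targets="-0.3 -3 0 0.6;-0.6 -6.5 0 1.2;-1 -10 0 2;-1.3 -14 0 3;-1.7 -18 0 4;-2 -22 0 5;-2.4 -26 0 6;-2.8 -30 0 7;-3.1 -33 0 7.3;-3.4 -36 0 7.3;-3.5 -38 0 7.3;-3.5 -39 0 7.3")

```text
time_s: 27.38
eef_pos: [0.5396, -0.2304, 0.1412]
tcp_rot: [0.028, 0.999, 0.011, 0.018]
contact_force: [0.3, -0.7, -1.1]
width: 0.0579
```

```bash
python3 -c "
from h import *
to(*wa(-.055,0),.065,WY)
print(Ro.from_quat(env.get_state()['tcp_rot']).as_matrix()[:,2].round(4))
"
```

```text
shift [ 0.03 -0.13  7.63] turn -0.2 | cur [ 0.5396 -0.2304  0.1412] yaw -3.16 tilt 2.42 t 27.38 F [ 0.3 -0.7 -1.1] w 0.0579
[ 0.037   0.0202 -0.9991]
```

Emit:
move_arm(targets="0 -0.1 2 -0.2;0 -0.1 4 -0.2;0 -0.1 6 -0.2;0 -0.1 7.6 -0.2;0 -0.1 8.6 -0.2;0 -0.1 8.8 -0.2;0 -0.1 8.8 -0.2")

```text
time_s: 27.97
eef_pos: [0.5404, -0.2286, 0.0528]
tcp_rot: [0.026, 0.999, 0.011, 0.016]
contact_force: [-10.0, 1.5, 16.3]
width: 0.0574
```

```bash
python3 -c "
from h import *
to(*wa(-.055,0),.046,WY)
crop('side','s22',(330,190,430,260),7)
crop('top','t22',(330,140,430,230),7)
"
```

```text
shift [-0.15 -0.16  0.68] turn 0.0 | cur [ 0.5404 -0.2286  0.0528] yaw -2.97 tilt 2.25 t 27.97 F [-10.    1.5  16.3] w 0.0574
```

View pics/s22.png

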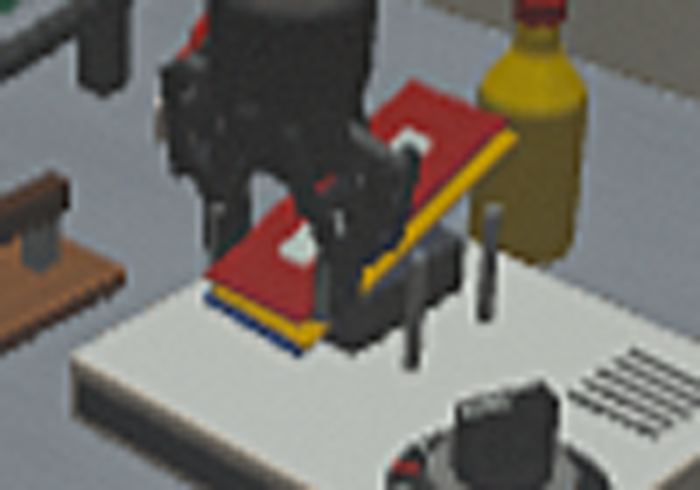

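View pics/t22.png

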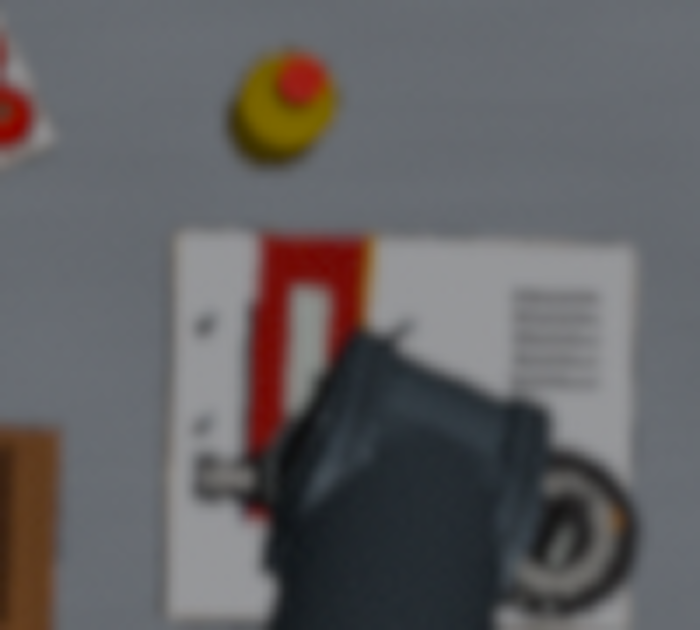

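Emit:
move_arm(targets="0 0 -1 0;0 0 -2.5 0;0 0 -4 0;0 0 -4 0;0 0 -4 0")

```text
time_s: 28.48
eef_pos: [0.5394, -0.2288, 0.0932]
tcp_rot: [0.026, 0.999, 0.011, 0.017]
contact_force: [-0.2, -0.5, -0.9]
width: 0.0577
```

```bash
python3 -c "
from h import *
to(*wa(-.055,0),.046,WY)
crop('side','s23',(330,180,430,260),7)
crop('top','t23',(330,140,430,230),7)
"
```

```text
shift [-0.11 -0.23  4.73] turn 0.1 | cur [ 0.5394 -0.2288  0.0932] yaw -2.92 tilt 2.3 t 28.48 F [-0.2 -0.5 -0.9] w 0.0577
```

View pics/s23.png

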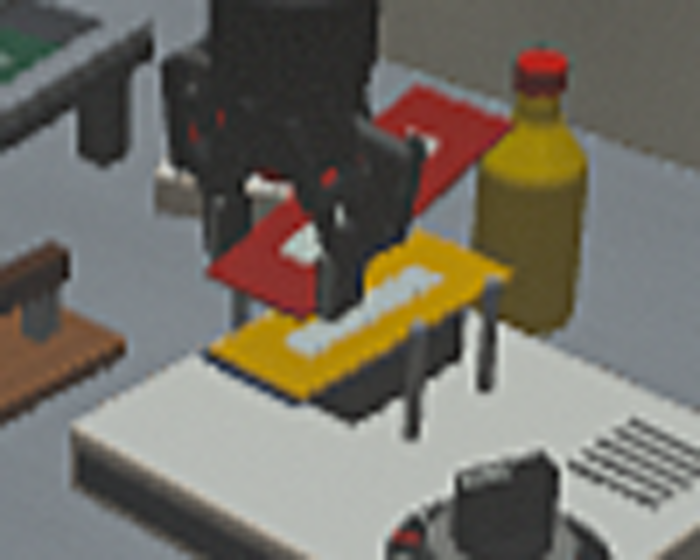

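View pics/t23.png

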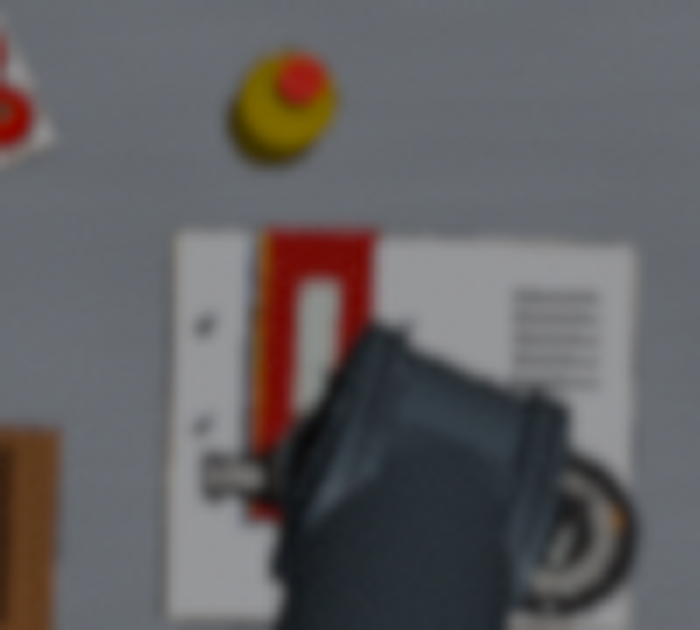

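```bash
python3 -c "
from h import *
s=env.get_state()['eef_pos'];M=Ro.from_quat(env.get_state()['tcp_rot']).as_matrix()
for h in (0.0,.01,.015,.02,.025,.03,.035):
  P=[s+M@np.array([dx,dy,-h]) for dx in(-.011,.011) for dy in (-.029,-.043)]
  print(h,[ (proj('side',p)-[330,180])*7 for p in P])
d=env.snapshot('side')[1]
K,R,t=cam('side')
def P(u,v):
    z=d[v,u]; return (R.T@(np.linalg.inv(K)@np.array([u,v,1.])*z-t)).round(3).tolist()
for v in range(215,230): print(v,[P(u,v) for u in (376,378,380)])
"
```

```text
0.0 [array([338.8, 337.4]), array([362.6, 349.3]), array([308.7, 357. ]), array([331.8, 369.6])]
0.01 [array([339.5, 319.9]), array([363.3, 331.8]), array([309.4, 339.5]), array([333.2, 351.4])]
0.015 [array([340.2, 310.8]), array([364. , 322.7]), array([309.4, 330.4]), array([333.2, 342.3])]
0.02 [array([340.9, 302.4]), array([364.7, 313.6]), array([310.1, 321.3]), array([333.9, 333.2])]
0.025 [array([340.9, 293.3]), array([364.7, 305.2]), array([310.8, 312.2]), array([334.6, 324.1])]
0.03 [array([341.6, 284.2]), array([365.4, 296.1]), array([310.8, 303.1]), array([334.6, 315. ])]
0.035 [array([342.3, 275.1]), array([366.1, 287. ]), array([311.5, 294. ]), array([335.3, 305.9])]
215 [[0.522, -0.264, 0.156], [0.523, -0.271, 0.158], [0.522, -0.28, 0.162]]
216 [[0.524, -0.263, 0.151], [0.524, -0.271, 0.154], [0.521, -0.281, 0.159]]
217 [[0.526, -0.262, 0.146], [0.528, -0.268, 0.148], [0.531, -0.274, 0.148]]
218 [[0.527, -0.262, 0.142], [0.529, -0.268, 0.143], [0.535, -0.271, 0.142]]
219 [[0.524, -0.264, 0.14], [0.528, -0.268, 0.14], [0.537, -0.27, 0.137]]
220 [[0.524, -0.264, 0.137], [0.531, -0.267, 0.135], [0.538, -0.27, 0.133]]
221 [[0.527, -0.262, 0.131], [0.533, -0.266, 0.13], [0.537, -0.271, 0.13]]
222 [[0.528, -0.262, 0.127], [0.53, -0.268, 0.128], [0.537, -0.271, 0.126]]
223 [[0.526, -0.263, 0.124], [0.529, -0.269, 0.125], [0.536, -0.272, 0.123]]
224 [[0.526, -0.263, 0.121], [0.532, -0.267, 0.12], [0.588, -0.236, 0.081]]
225 [[0.527, -0.263, 0.117], [0.535, -0.265, 0.113], [0.588, -0.236, 0.077]]
226 [[0.571, -0.232, 0.079], [0.576, -0.237, 0.078], [0.578, -0.243, 0.08]]
227 [[0.568, -0.234, 0.077], [0.57, -0.241, 0.08], [0.58, -0.242, 0.075]]
228 [[0.56, -0.24, 0.08], [0.565, -0.245, 0.079], [0.573, -0.248, 0.077]]
229 [[0.56, -0.24, 0.076], [0.559, -0.249, 0.08], [0.567, -0.252, 0.077]]
```

```bash
python3 -c "
from h import *
to(*ri(-.151,-.044),.15,RY)
"
```

```text
shift [ 7.64 38.73 -5.1 ] turn -7.3 | cur [ 0.5386 -0.2288  0.092 ] yaw -2.94 tilt 2.21 t 28.63 F [ 0.1 -0.4 -1.1] w 0.0575
```

Emit:
move_arm(targets="0 0 -3 0;0 0 -5.5 0;0.8 4 -5.5 -1;1.6 8 -5.5 -2;2.4 12 -5.5 -3;3.2 16 -5.5 -4;4 20 -5.5 -5;4.8 24 -5.5 -6;5.6 28 -5.5 -7;6.4 32 -5.5 -7.3;7.2 36 -5.3 -7.3;7.6 38.5 -5.1 -7.3")

```text
time_s: 29.63
eef_pos: [0.4792, 0.1631, 0.1493]
tcp_rot: [-0.04, 0.999, 0.011, 0.016]
contact_force: [1.0, 0.1, -0.3]
width: 0.0573
```

```bash
python3 -c "
from h import *
to(*ri(-.150,-.044),.044,RY)
"
```

```text
shift [ 0.11 -0.47 10.53] turn 0.2 | cur [0.4792 0.1631 0.1493] yaw 4.59 tilt 2.2 t 29.63 F [ 1.   0.1 -0.3] w 0.0573
```

Emit:
move_arm(targets="0.1 -0.45 0 0.2;0.1 -0.45 2 0.2;0.1 -0.45 4 0.2;0.1 -0.45 6 0.2;0.1 -0.45 8 0.2;0.1 -0.45 9.5 0.2;0.1 -0.45 9.5 0.2;0.1 -0.45 9.5 0.2")

```text
time_s: 30.3
eef_pos: [0.4807, 0.16, 0.0534]
tcp_rot: [-0.038, 0.999, 0.011, 0.014]
contact_force: [-1.1, -0.8, -0.7]
width: 0.0577
```

```bash
python3 -c "
from h import *
to(*ri(-.150,-.044),.043,RY)
crop('side','s24',(240,140,350,220),7)
"
```

```text
shift [-0.07  0.05  1.04] turn -0.0 | cur [0.4807 0.16   0.0534] yaw 4.36 tilt 2.04 t 30.3 F [-1.1 -0.8 -0.7] w 0.0577
```

View pics/s24.png

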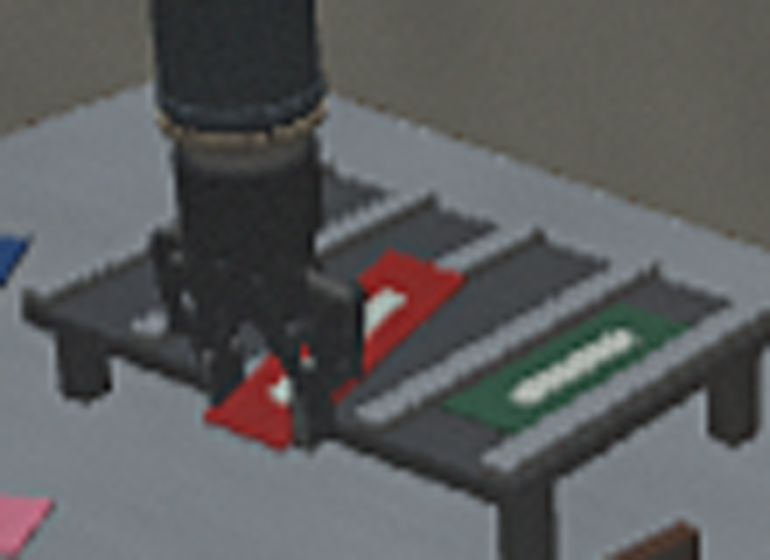

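Emit:
move_arm(targets="-0.1 0.05 0.5 0;-0.1 0.05 1 0;-0.1 0.05 1 0")

```text
time_s: 30.6
eef_pos: [0.4827, 0.1612, 0.0441]
tcp_rot: [-0.038, 0.999, 0.011, 0.015]
contact_force: [-0.2, -0.3, -1.0]
width: 0.0579
```

Emit:
move_arm(targets="0 0 0 0;0 0 0 0;0 0 0 0;0 0 0 0;0 0 -0.1 0;0 0 -0.1 0", hand=0)

```text
time_s: 31.1
eef_pos: [0.4827, 0.1612, 0.0453]
tcp_rot: [-0.038, 0.999, 0.011, 0.015]
contact_force: [-0.5, 0.6, -0.4]
width: 0.0853
```

```bash
python3 -c "
from h import *
to(*ri(-.150,-.044),.0465,RY)
crop('side','s25',(240,140,350,220),7)
crop('top','t25',(200,140,310,240),7)
"
```

```text
shift [ 0.11 -0.02 -0.12] turn -0.0 | cur [0.4827 0.1612 0.0453] yaw 4.36 tilt 2.18 t 31.1 F [-0.5  0.6 -0.4] w 0.0853
```

View pics/s25.png

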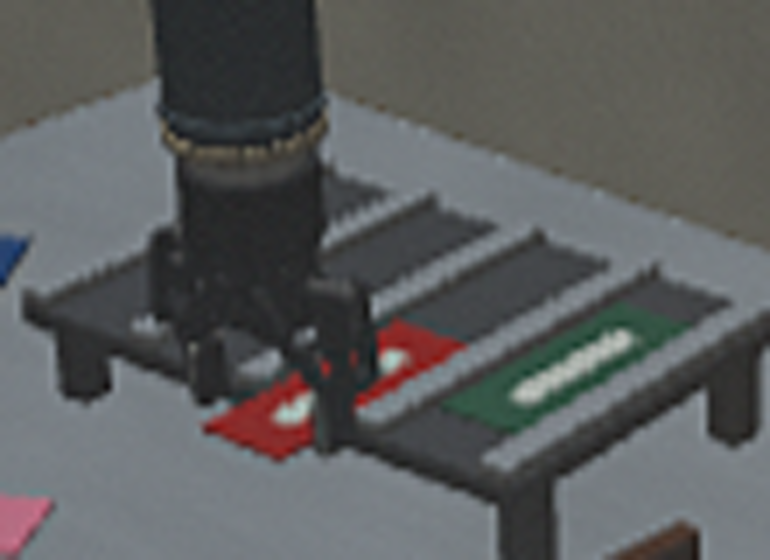

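View pics/t25.png

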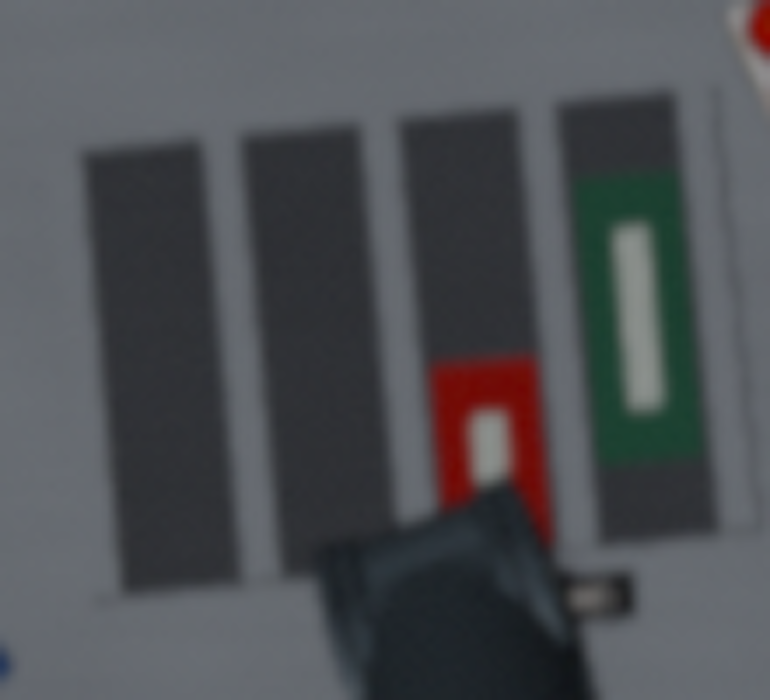

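Emit:
move_arm(targets="0.1 0 -0.1 0;0.1 0 -0.1 0;0.1 0 -0.1 0;0.1 0 -0.1 0;0.1 0 -0.1 0;0.1 0 -0.1 0;0.1 0 -1 0;0.1 0 -3 0;0.1 0 -6 0;0.1 0 -9 0;0.1 0 -10 0;0.1 0 -10 0", hand=255)

```text
time_s: 32.2
eef_pos: [0.4802, 0.1592, 0.1481]
tcp_rot: [-0.038, 0.999, 0.012, 0.018]
contact_force: [0.5, 0.2, -0.8]
width: 0.0575
```

```bash
python3 -c "
from h import *
print(rinv(w('top',200+485.5/7-.5,140+363/7-.5,.073)[:2]))
print(rinv([.4818,.1612]))
to(*wa(-.055,0),.15,WY)
crop('side','s26',(240,140,350,220),7)
"
```

```text
[-0.01621469 -0.04649305]
[-0.14978925 -0.04363692]
shift [ -3.24 -39.27  -0.96] turn 7.4 | cur [0.4802 0.1592 0.1481] yaw 4.36 tilt 2.46 t 32.2 F [ 0.5  0.2 -0.8] w 0.0575
```

View pics/s26.png

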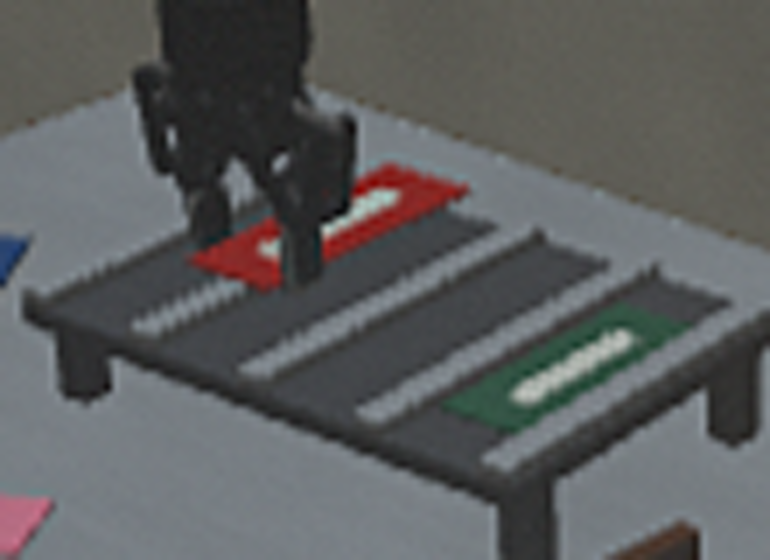

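```bash
python3 -c "
from h import *
crop('top','t27',(330,140,430,230),7)
crop('side','s27',(330,190,430,260),7)
"
```

```text
(no output)
```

View pics/t27.png

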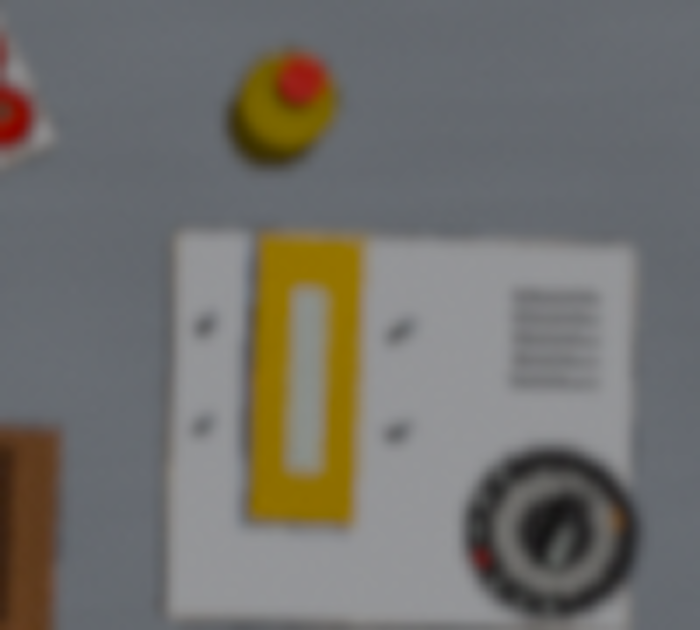

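View pics/s27.png

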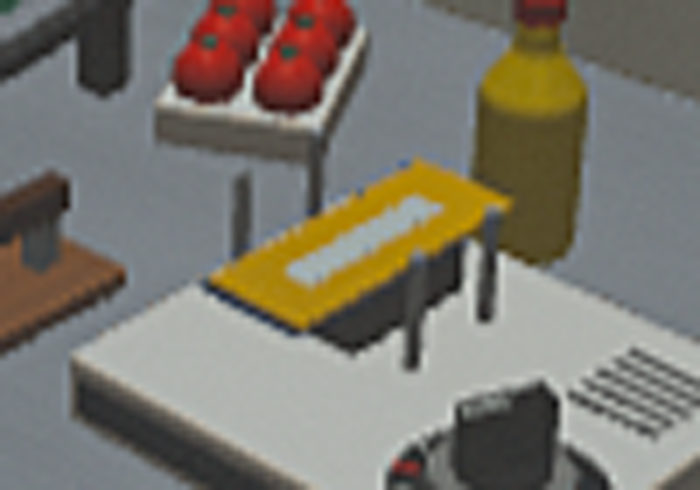

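```bash
cat >> h.py <<'E'
def quad(box,s,pts,z):
    P=np.array([w("top",box[0]+(a+.5)/s-.5,box[1]+(b+.5)/s-.5,z) for a,b in pts])
    c=P.mean(0); ax=(P[0]+P[1]-P[2]-P[3])/2
    print(c.round(4),"len",np.linalg.norm(ax).round(4),"yaw",np.degrees(np.arctan2(ax[1],ax[0])).round(2),"vs bed",(c[:2]-BED).round(4))
TB=(330,140,430,230)
E
python3 -c "
from h import *
quad(TB,7,[(260,234),(366,235),(352,524),(247,521)],.076)
to(*wa(-.0535,0),.15,WY)
"
```

```text
[ 0.5972 -0.2358  0.076 ] len 0.16 yaw -4.48 vs bed [ 0.0003 -0.0028]
shift [ -3.58 -39.24  -1.26] turn 7.4 | cur [0.4782 0.1586 0.1445] yaw 4.37 tilt 2.12 t 32.35 F [-0.8 -0.2 -1.4] w 0.0572
```

Emit:
move_arm(targets="-0.3 -3 -0.4 0.6;-0.6 -6.5 -0.8 1.2;-1 -10 -1.2 2;-1.3 -14 -1.2 3;-1.7 -18 -1.2 4;-2 -22 -1.2 5;-2.4 -26 -1.2 6;-2.8 -30 -1.2 7;-3.1 -33 -1.2 7.4;-3.4 -36 -1.2 7.4;-3.6 -38.5 -1.2 7.4;-3.6 -39.2 -1.2 7.4")

```text
time_s: 33.35
eef_pos: [0.5426, -0.2348, 0.1475]
tcp_rot: [0.029, 0.999, 0.011, 0.013]
contact_force: [-0.4, -1.0, -1.1]
width: 0.0576
```

```bash
python3 -c "
from h import *
to(*wa(-.0535,0),.064,WY)
"
```

```text
shift [0.15 0.27 8.36] turn -0.3 | cur [ 0.5426 -0.2348  0.1475] yaw -3.32 tilt 1.95 t 33.35 F [-0.4 -1.  -1.1] w 0.0576
```

Emit:
move_arm(targets="0.15 0.3 1 -0.3;0.15 0.3 3 -0.3;0.15 0.3 5 -0.3;0.15 0.3 7 -0.3;0.15 0.3 8 -0.3;0.15 0.3 8.3 -0.3;0.15 0.3 8.3 -0.3;0.15 0.3 8.3 -0.3")

```text
time_s: 34.02
eef_pos: [0.5437, -0.2299, 0.065]
tcp_rot: [0.026, 1.0, 0.011, 0.013]
contact_force: [-0.3, -0.1, -0.7]
width: 0.0575
```

```bash
python3 -c "
from h import *
to(*wa(-.0535,0),.0565,WY)
crop('side','s28',(330,190,430,260),7)
"
```

```text
shift [ 0.04 -0.05  0.84] turn -0.0 | cur [ 0.5437 -0.2299  0.065 ] yaw -3.02 tilt 1.95 t 34.02 F [-0.3 -0.1 -0.7] w 0.0575
```

View pics/s28.png

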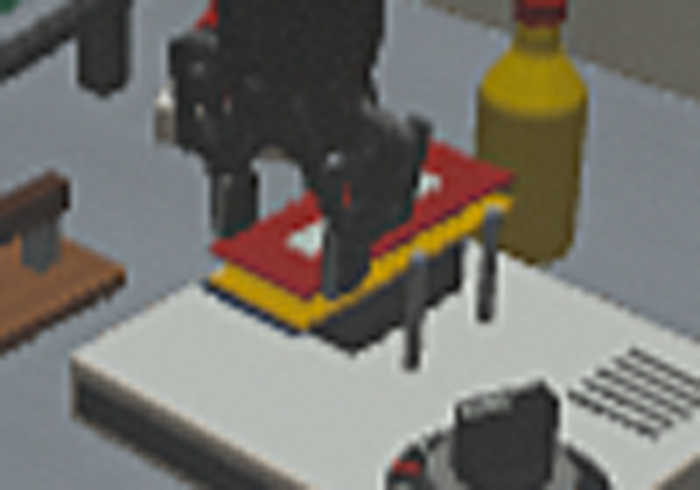

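Emit:
move_arm(targets="0 -0.1 0.3 0;0 -0.1 0.6 0;0 -0.1 0.75 0;0 -0.1 0.75 0")

```text
time_s: 34.4
eef_pos: [0.5444, -0.2313, 0.0582]
tcp_rot: [0.027, 0.999, 0.011, 0.014]
contact_force: [-1.7, 0.0, 3.7]
width: 0.0571
```

Emit:
move_arm(targets="0 0 -0.15 0;0 0 -0.15 0;0 0 -0.15 0;0 0 -0.15 0;0 0 -0.15 0;0 0 -2 0;0 0 -4 0;0 0 -6 0;0 0 -8 0;0 4 -8 0;0 8 -8 0;0 12 -8 0", hand=0)

```text
time_s: 35.4
eef_pos: [0.5484, -0.1124, 0.1413]
tcp_rot: [0.028, 0.999, 0.011, 0.014]
contact_force: [0.1, 0.5, -0.3]
width: 0.0856
```

```bash
python3 -c "
from h import *
crop('side','s29',(330,190,430,260),7)
to(*ri(-.0005+.012,-.132),.075,RY)
"
```

```text
shift [-8.98 18.89  7.38] turn -6.9 | cur [ 0.5493 -0.1011  0.141 ] yaw -2.52 tilt 2.24 t 35.45 F [ 0.8  9.3 -0.3] w 0.0856
```

View pics/s29.png

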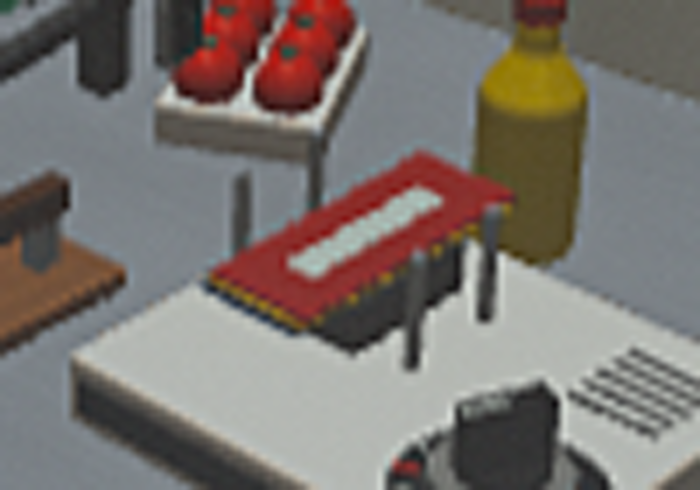

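Emit:
move_arm(targets="-1.8 4 0 -1.5;-3.6 8 0 -3;-5.4 12 0 -5;-7.2 16 0 -6.9;-9 18.9 0 -6.9;-9 18.9 0 -6.9;-9 18.9 2 -6.9;-9 18.9 4 -6.9;-9 18.9 6 -6.9;-9 18.9 7.4 -6.9;-9 18.9 7.4 -6.9", hand=255)

```text
time_s: 36.37
eef_pos: [0.6476, 0.0852, 0.0715]
tcp_rot: [-0.038, 0.999, 0.012, 0.012]
contact_force: [0.6, -0.3, -0.7]
width: 0.0003
```

```bash
python3 -c "
from h import *
crop('top','t30',(330,140,430,230),7)
to(*ri(-.0005+.012,-.132),.057,RY)
"
```

```text
shift [-0.05 -0.02  1.63] turn -0.0 | cur [0.6485 0.0852 0.0733] yaw 4.37 tilt 2.08 t 36.42 F [-0.4 -0.7  0.5] w 0.0001
```

View pics/t30.png

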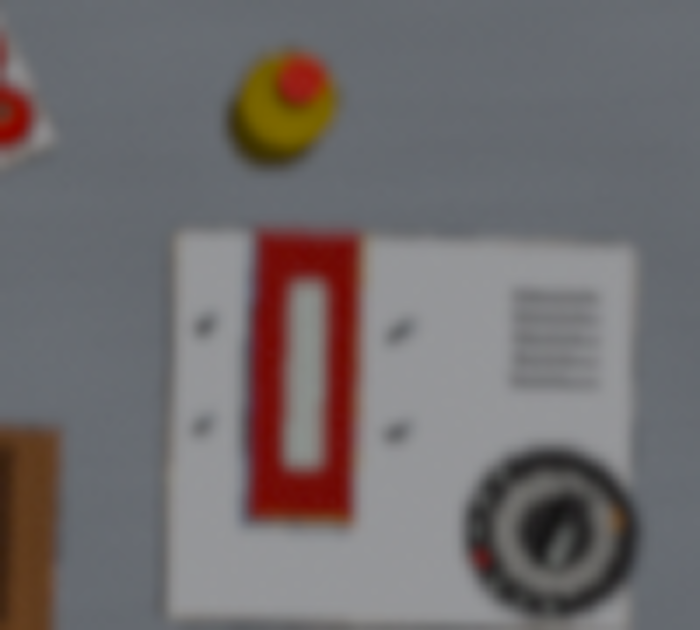

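Emit:
move_arm(targets="0 0 1.0 0;0 0 1.75 0;0.6 0 1.75 0;1.9 0 1.7 0;3.2 0 1.66 0;4.5 0 1.62 0;5.8 0 1.58 0;7.1 0 1.54 0;8.4 0 1.5 0;9.6 0 1.46 0;9.8 0 1.46 0;9.8 0 0 0")

```text
time_s: 37.42
eef_pos: [0.5512, 0.0779, 0.0708]
tcp_rot: [-0.038, 0.999, 0.013, 0.014]
contact_force: [-0.7, 0.5, -0.4]
width: -0.0002
```

```bash
python3 -c "
from h import *
crop('top','t31',(220,140,330,240),7)
to(*ri(-.15,-.132),.0465,RY)
"
```

```text
shift [ 6.47 -0.05  2.52] turn -0.0 | cur [0.5521 0.0778 0.0737] yaw 4.36 tilt 2.27 t 37.47 F [ 1.1 -0.3  1.7] w 0.0001
```

View pics/t31.png

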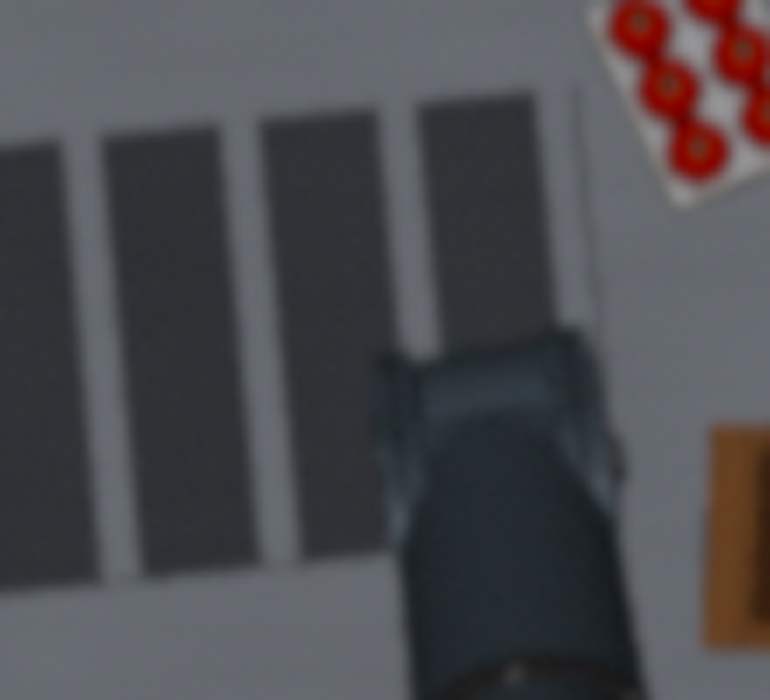

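Green is hidden by the wrist. I'll back out to the front, open the gripper and look again.

Emit:
move_arm(targets="0 0 -3 0;2 0 -5 0;5 0 -5 0;6.5 0 -5 0;6.5 0 -5 0;6.5 0 -5 0", hand=0)

```text
time_s: 37.97
eef_pos: [0.4859, 0.0715, 0.1222]
tcp_rot: [-0.038, 0.999, 0.013, 0.016]
contact_force: [0.4, 0.6, -0.1]
width: 0.072
```

```bash
python3 -c "
from h import *
crop('top','t32',(220,140,330,240),7)
crop('side','s32',(250,150,360,230),7)
to(*ri(-.15,-.132),.0465,RY)
"
```

```text
shift [ 0.11 -0.06  7.55] turn -0.0 | cur [0.4871 0.0717 0.1219] yaw 4.36 tilt 2.34 t 38.07 F [ 0.4 -0.4  0. ] w 0.0846
```

View pics/t32.png

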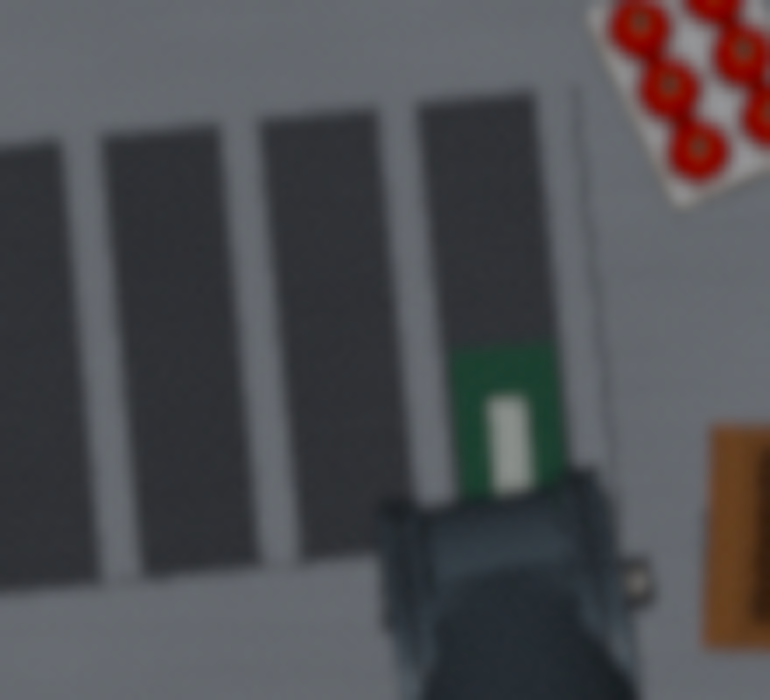

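View pics/s32.png

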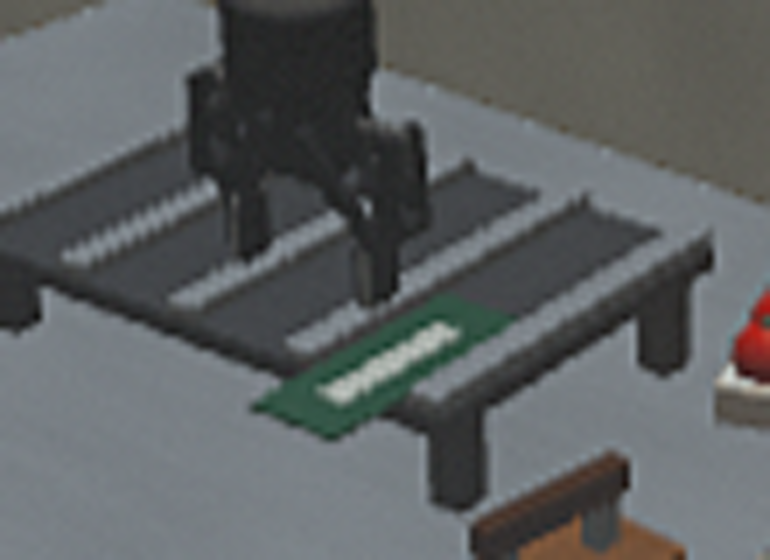

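```bash
python3 -c "
from h import *
print(rinv(w('top',220+501.5/7-.5,140+347/7-.5,.073)[:2]))
"
```

```text
[-0.01597889 -0.13336718]
```

Emit:
move_arm(targets="0.1 0 2 0;0.1 0 4 0;0.1 0 6 0;0.1 0 7.2 0;0.1 0 7.5 0;0.1 0 7.5 0")

```text
time_s: 38.57
eef_pos: [0.4886, 0.0736, 0.046]
tcp_rot: [-0.038, 0.999, 0.013, 0.015]
contact_force: [-1.3, -0.4, 0.6]
width: 0.0856
```

```bash
python3 -c "
from h import *
to(*ri(-.15,-.132),.0465,RY)
"
```

```text
shift [ 0.02 -0.05 -0.05] turn -0.0 | cur [0.4886 0.0736 0.046 ] yaw 4.35 tilt 2.27 t 38.57 F [-1.3 -0.4  0.6] w 0.0856
```

Emit:
move_arm(targets="0 -0.1 0 0;0 -0.1 0 0;0 -0.1 0 0;0 -0.1 0 0;0 -0.1 0 0;0 -0.1 0 0;0 -0.1 -1 0;0 -0.1 -3 0;0 -0.1 -6 0;0 -0.1 -9 0;0 -0.1 -10 0;0 -0.1 -10 0", hand=255)

```text
time_s: 39.57
eef_pos: [0.4869, 0.0703, 0.1483]
tcp_rot: [-0.038, 0.999, 0.013, 0.017]
contact_force: [0.1, 0.0, -0.8]
width: 0.0572
```

```bash
python3 -c "
from h import *
to(*wa(-.0535,0),.15,WY)
crop('side','s33',(250,130,360,210),7)
"
```

```text
shift [ -3.39 -30.38  -0.82] turn 7.4 | cur [0.4869 0.0703 0.1483] yaw 4.37 tilt 2.48 t 39.57 F [ 0.1  0.  -0.8] w 0.0572
```

View pics/s33.png

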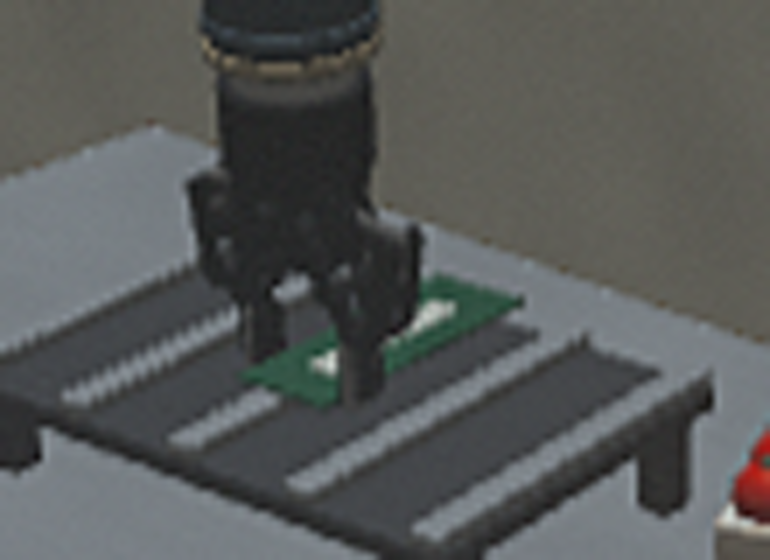

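Emit:
move_arm(targets="-0.3 -3 -0.4 0.6;-0.7 -6.5 -0.8 1.5;-1.1 -10 -0.8 3;-1.5 -14 -0.8 4.5;-2 -18 -0.8 6;-2.4 -22 -0.8 7.4;-2.9 -26 -0.8 7.4;-3.2 -29 -0.8 7.4;-3.4 -30.3 -0.8 7.4;-3.4 -30.4 -0.8 7.4;-3.4 -30.4 -0.8 7.4;-3.4 -30.4 -0.8 7.4")

```text
time_s: 40.62
eef_pos: [0.5424, -0.2284, 0.1471]
tcp_rot: [0.026, 0.999, 0.015, 0.014]
contact_force: [-0.3, -0.1, -1.5]
width: 0.0574
```

```bash
python3 -c "
from h import *
to(*wa(-.0535,-.001),.068,WY)
"
```

```text
shift [ 0.1  -0.52  7.89] turn 0.1 | cur [ 0.5424 -0.2284  0.1471] yaw -2.93 tilt 2.36 t 40.62 F [-0.3 -0.1 -1.5] w 0.0574
```

Next I'll descend to about 0.061. The red plate touched at 0.0582, so I expect green to touch near 0.061.

Emit:
move_arm(targets="0.1 -0.5 1.5 0;0.1 -0.5 3.5 0;0.1 -0.5 5.5 0;0.1 -0.5 7.0 0;0.1 -0.5 7.6 0;0.1 -0.5 7.8 0;0.1 -0.5 7.8 0")

```text
time_s: 41.2
eef_pos: [0.5435, -0.2299, 0.0689]
tcp_rot: [0.025, 0.999, 0.015, 0.014]
contact_force: [1.3, 0.4, -0.4]
width: 0.0573
```

```bash
python3 -c "
from h import *
to(*wa(-.0535,-.001),.061,WY)
crop('side','s34',(330,190,430,260),7)
"
```

```text
shift [ 0.02 -0.15  0.79] turn 0.1 | cur [ 0.5435 -0.2299  0.0689] yaw -2.85 tilt 2.37 t 41.2 F [ 1.3  0.4 -0.4] w 0.0573
```

View pics/s34.png

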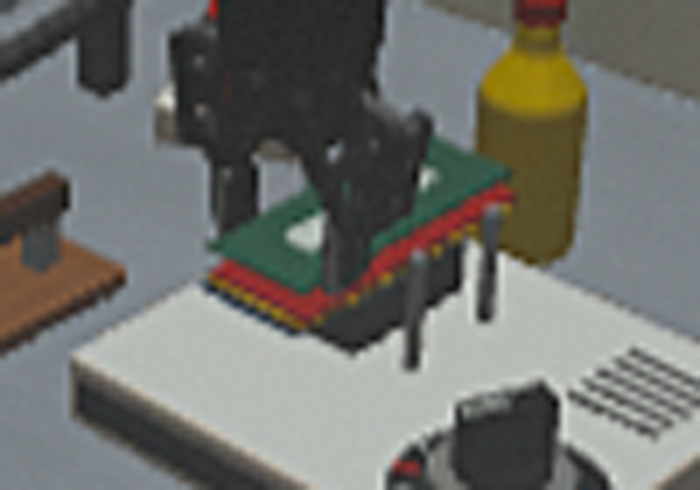

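Emit:
move_arm(targets="0 -0.15 0.3 0.1;0 -0.15 0.6 0.1;0 -0.15 0.75 0.1;0 -0.15 0.75 0.1")

```text
time_s: 41.58
eef_pos: [0.5439, -0.2317, 0.0619]
tcp_rot: [0.026, 0.999, 0.015, 0.014]
contact_force: [0.5, 0.0, -1.5]
width: 0.057
```

Emit:
move_arm(targets="0 0 0.1 0;0 0 0.1 0;0 0 0.1 0;0 0 0.1 0;0 0 0.1 0;0 0 -2 0;0 0 -4 0;0 0 -6 0;0 0 -8 0;0 4 -8 0;0 7 -8 0;0 7 -8 0", hand=0)

```text
time_s: 42.58
eef_pos: [0.5462, -0.157, 0.1445]
tcp_rot: [0.023, 0.999, 0.017, 0.015]
contact_force: [0.6, 0.3, -0.9]
width: 0.0853
```

```bash
python3 -c "
from h import *
crop('side','s35',(300,170,460,290),5)
crop('top','t35',(310,140,430,240),6.5)
print(env.get_state()['eef_pos'])
"
```

```text
[ 0.54546006 -0.16264589  0.14428062]
```

View pics/s35.png

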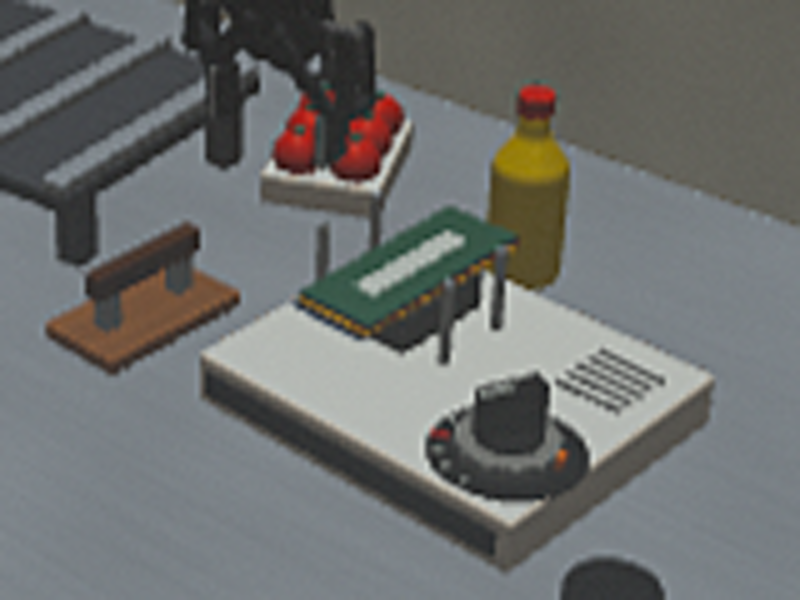

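View pics/t35.png

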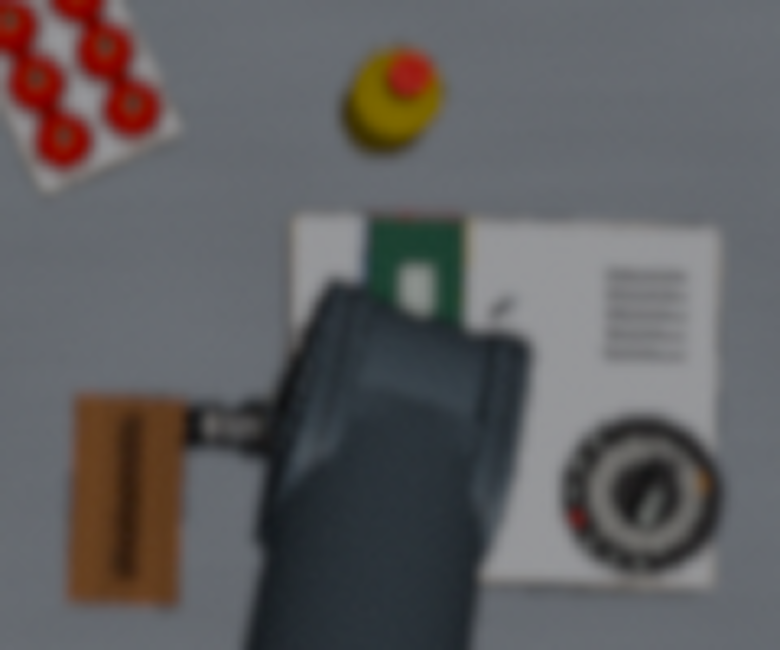

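```bash
python3 -c "
from h import *
b=(310,140,430,240)
quad(b,6.5,[(76,396),(187,398),(180,606),(68,603)],.014)
f=lambda a,c,z:w('top',310+(a+.5)/6.5-.5,140+(c+.5)/6.5-.5,z)
print(f(131,412,.06),f(122,578,.06),f(126.5,495,.06))
print('green',f(370,217,.082),f(466,218,.082))
to(.515,-.065,.12,-3)
"
```

```text
[ 0.5143 -0.0651  0.014 ] len 0.1273 yaw -3.51 vs bed [-0.0826  0.1679]
[ 0.5656 -0.0668  0.06  ] [ 0.4664 -0.059   0.06  ] [ 0.5159 -0.0629  0.06  ]
green [ 0.6773 -0.2111  0.082 ] [ 0.6754 -0.2682  0.082 ]
shift [3.6  9.52 2.63] turn 0.2 | cur [ 0.5455 -0.1626  0.1443] yaw -2.81 tilt 2.42 t 42.68 F [-0.1  0.3  0.2] w 0.0855
```

Emit:
move_arm(targets="0.9 2.5 0 0.7;1.8 5 0 0.7;2.7 7.5 0 0.7;3.6 9.5 0 0.7;3.6 9.6 0 0.7;3.6 9.6 2 0.7;3.6 9.6 4.0 0.7;3.6 9.6 5.0 0.7;3.6 9.6 5.0 0.7")

```text
time_s: 43.43
eef_pos: [0.5146, -0.0645, 0.0944]
tcp_rot: [0.031, 0.999, 0.015, 0.013]
contact_force: [-0.3, 0.2, -0.5]
width: 0.0854
```

```bash
python3 -c "
from h import *
to(.5155,-.064,.028,-3.5)
crop('side','s36',(290,180,400,260),7)
"
```

```text
shift [ 0.08 -0.15  6.63] turn -0.1 | cur [ 0.5146 -0.0645  0.0944] yaw -3.59 tilt 2.26 t 43.43 F [-0.3  0.2 -0.5] w 0.0854
```

View pics/s36.png

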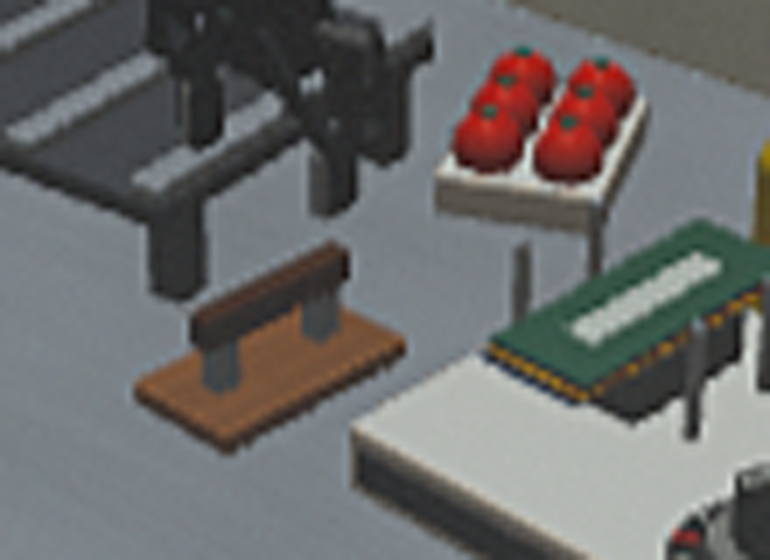

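Emit:
move_arm(targets="0.1 -0.15 2 0;0.1 -0.15 4 0;0.1 -0.15 6 0;0.1 -0.15 6.6 0;0.1 -0.15 6.6 0;0.1 -0.15 6.6 0")

```text
time_s: 43.98
eef_pos: [0.5164, -0.0645, 0.0303]
tcp_rot: [0.032, 0.999, 0.015, 0.014]
contact_force: [-0.2, 0.0, 0.4]
width: 0.085
```

```bash
python3 -c "
from h import *
to(.5155,-.064,.028,-3.5)
crop('side','s37',(290,180,400,260),7)
"
```

```text
shift [0.1  0.04 0.23] turn -0.1 | cur [ 0.5164 -0.0645  0.0303] yaw -3.62 tilt 2.32 t 43.98 F [-0.2  0.   0.4] w 0.085
```

View pics/s37.png

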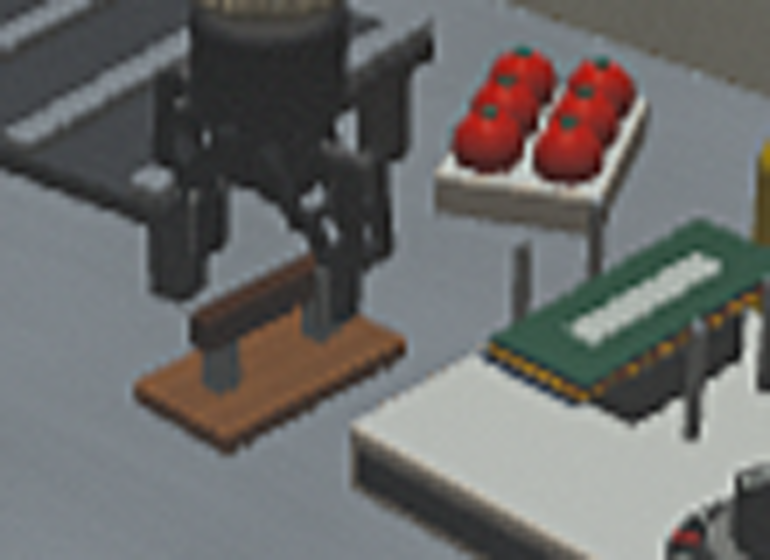

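```bash
python3 -c "
from h import *
K,R,t=cam('side');print('cam',-R.T@t)
g=lambda p:((proj('side',p)-[290,180])*7).round(0)
c,s=np.cos(np.radians(-3.5)),np.sin(np.radians(-3.5))
for n,a,b,z in [('bar near',-.05,0,.06),('bar far',.05,0,.06),('post far base',.035,0,.014),('post near base',-.035,0,.014),('slab nearR',-.065,-.035,0),('slab farR',.065,-.035,0),('slab nearL',-.065,.035,0)]:
    print(n,g([.5150+c*a-s*b,-.0645+s*a+c*b,z]))
e=env.get_state()['eef_pos'];M=Ro.from_quat(env.get_state()['tcp_rot']).as_matrix()
for dy in(-.057,-.043,.043,.057): print(dy,g(e+M@np.array([0,dy,-.026])))
"
```

```text
cam [-0.41516231 -0.92454047  0.82749543]
bar near [193. 319.]
bar far [335. 246.]
post far base [315. 333.]
post near base [217. 386.]
slab nearR [222. 460.]
slab farR [403. 359.]
slab nearL [128. 405.]
-0.057 [348. 333.]
-0.043 [328. 322.]
0.043 [209. 255.]
0.057 [191. 244.]
```

Emit:
move_arm(targets="0.1 0 0.2 0;0.1 0 0.2 0;0.1 0 0.2 0;0.1 0 0.2 0;0.1 0 0.2 0;0.1 0 0.2 0;0.1 0 0.2 0;0.1 0 0.2 0;0.1 0 0.2 0", hand=255)

```text
time_s: 44.78
eef_pos: [0.5158, -0.0644, 0.029]
tcp_rot: [0.032, 0.999, 0.015, 0.014]
contact_force: [-0.9, 0.6, 5.6]
width: 0.0126
```

```bash
python3 -c "
from h import *
to(.5155,-.064,.028,-3.5)
crop('side','s38',(290,180,400,260),7)
"
```

```text
shift [0.03 0.04 0.1 ] turn -0.1 | cur [ 0.5158 -0.0644  0.029 ] yaw -3.63 tilt 2.37 t 44.78 F [-0.9  0.6  5.6] w 0.0126
```

View pics/s38.png

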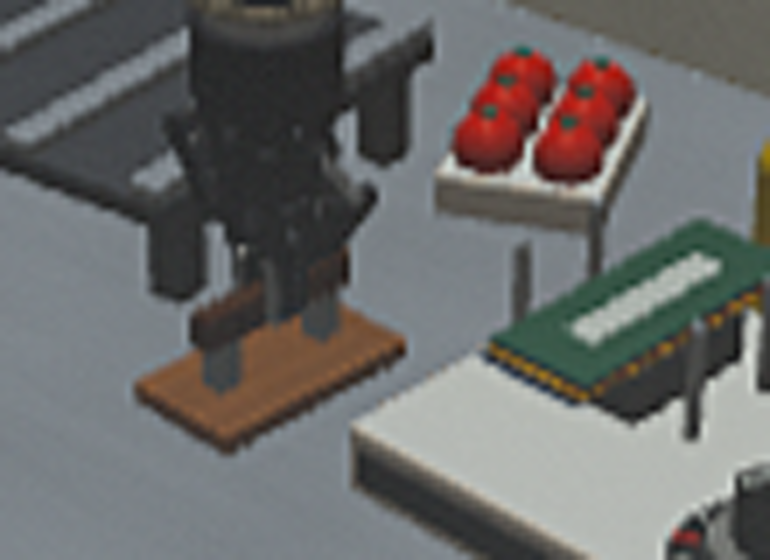

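Emit:
move_arm(targets="0 0 -1 0;0 0 -3 0;0 0 -6 0;0 0 -9 0;0 0 -12 0;0 0 -13 0;0 0 -13 0;0 0 -13 0")

```text
time_s: 45.5
eef_pos: [0.5118, -0.0681, 0.1593]
tcp_rot: [0.032, 0.999, 0.015, 0.015]
contact_force: [-0.2, -0.0, -2.4]
width: 0.0129
```

```bash
python3 -c "
from h import *
to(.598,-.234,.16,-3.2)
"
```

```text
shift [ -9.66 -16.    -0.29] turn -0.4 | cur [ 0.5118 -0.0681  0.1593] yaw -3.62 tilt 2.41 t 45.5 F [-0.2 -0.  -2.4] w 0.0129
```

Emit:
move_arm(targets="-1.8 -3 0 0;-3.6 -6 0 0;-5.4 -9 0 -0.2;-7.2 -12 -0.2 -0.4;-8.7 -14.5 -0.3 -0.4;-9.7 -16 -0.3 -0.4;-9.7 -16 -0.3 -0.4;-9.7 -16 -0.3 -0.4;-9.7 -16 -0.3 -0.4")

```text
time_s: 46.25
eef_pos: [0.5974, -0.2328, 0.1584]
tcp_rot: [0.028, 0.999, 0.016, 0.013]
contact_force: [0.7, -0.0, -1.2]
width: 0.0123
```

```bash
python3 -c "
from h import *
to(.598,-.234,.12,-3.2)
crop('side','s39',(330,170,430,250),7)
"
```

```text
shift [ 0.04 -0.24  3.83] turn 0.0 | cur [ 0.5974 -0.2328  0.1584] yaw -3.2 tilt 2.37 t 46.25 F [ 0.7 -0.  -1.2] w 0.0123
```

View pics/s39.png

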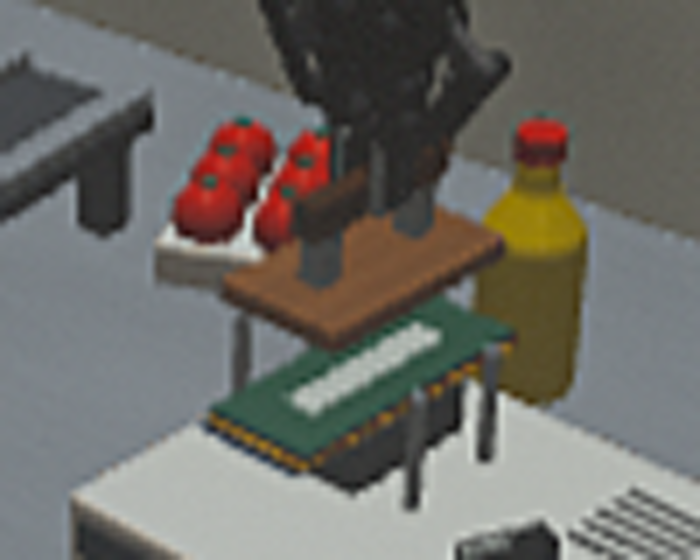

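Emit:
move_arm(targets="0.05 -0.2 1 0;0.05 -0.2 2 0;0.05 -0.2 3 0;0.05 -0.25 3.8 0;0.05 -0.25 4.4 0;0.05 -0.25 4.6 0;0.05 -0.25 4.7 0;0.05 -0.25 4.7 0")

```text
time_s: 46.97
eef_pos: [0.5984, -0.2336, 0.1118]
tcp_rot: [0.028, 0.999, 0.016, 0.014]
contact_force: [-0.1, -0.5, -1.4]
width: 0.0126
```

```bash
python3 -c "
from h import *
to(.598,-.234,.111,-3.2)
crop('side','s40',(330,170,430,250),7)
"
```

```text
shift [ 0.04 -0.05  0.08] turn 0.0 | cur [ 0.5984 -0.2336  0.1118] yaw -3.16 tilt 2.39 t 46.97 F [-0.1 -0.5 -1.4] w 0.0126
```

View pics/s40.png

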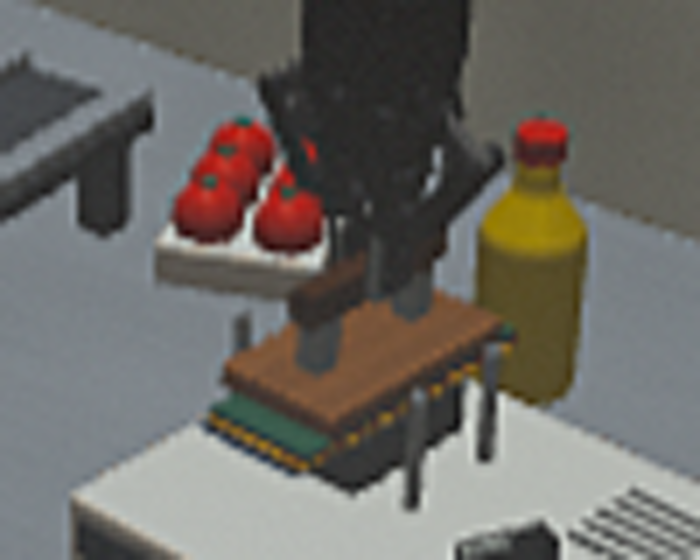

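Emit:
move_arm(targets="0 0 0.1 0;0 0 0.2 0;0 0 0.25 0")

```text
time_s: 47.27
eef_pos: [0.5991, -0.2336, 0.111]
tcp_rot: [0.028, 0.999, 0.016, 0.015]
contact_force: [-3.2, 2.0, 11.9]
width: 0.0126
```

Emit:
move_arm(targets="0 0 -0.05 0;0 0 -0.05 0;0 0 -0.05 0;0 0 -0.05 0;0 0 -0.05 0;0 0 -2 0;0 0 -4 0;0 0 -7 0;0 0 -9 0;5 0 -9 0;9 0 -9 0;10 0 -9 0", hand=0)

```text
time_s: 48.27
eef_pos: [0.4915, -0.231, 0.198]
tcp_rot: [0.029, 0.999, 0.016, 0.013]
contact_force: [-0.1, 0.4, -0.6]
width: 0.0853
```

```bash
python3 -c "
from h import *
crop('side','s41',(310,170,450,280),5.5)
crop('top','t41',(330,140,430,230),7)
print(env.get_state()['eef_pos'])
"
```

```text
[ 0.49317626 -0.23120106  0.19848084]
```

View pics/s41.png

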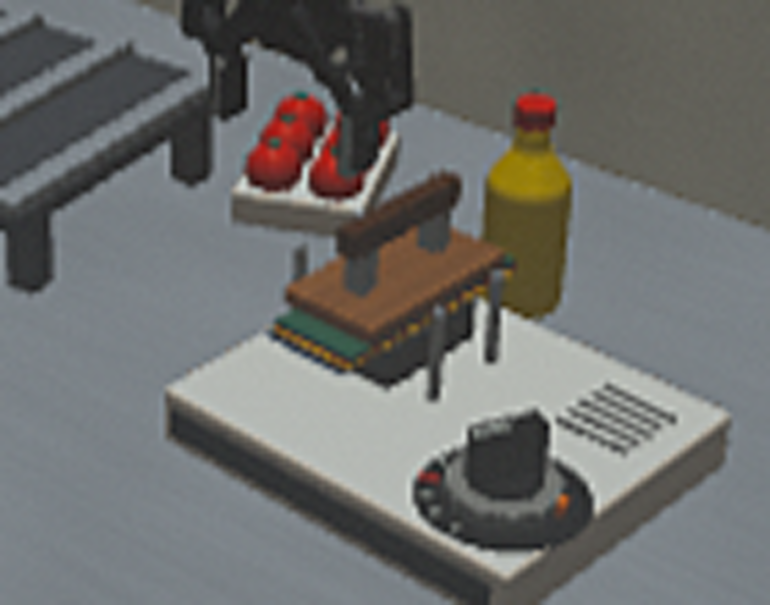

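View pics/t41.png

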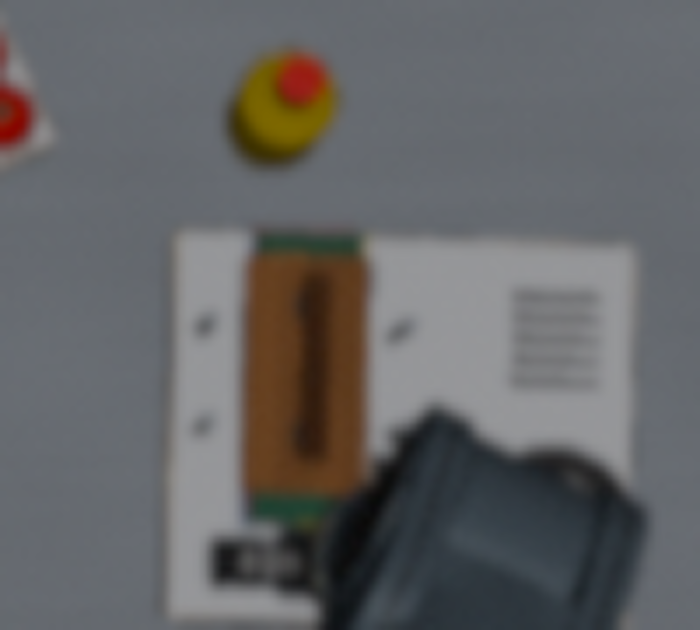

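Emit:
move_arm(targets="0 3 0 0;0 6 0 0;0 9 0 0;0 12 0 0;0 12 0 0")

```text
time_s: 48.78
eef_pos: [0.5016, -0.1047, 0.2024]
tcp_rot: [0.025, 0.999, 0.017, 0.014]
contact_force: [-0.2, 0.3, 0.0]
width: 0.0857
```

```bash
python3 -c "
from h import *
ims=[env.snapshot('top')[0].astype(float) for _ in range(4)]
m=np.clip(np.mean(ims,0)*1.6,0,255).astype(np.uint8)
crop('top','t42',(390,197,427,234),16,m)
crop('top','t42b',(330,140,430,230),7,m)
p,_=crop('side','s42',(375,235,425,275),14)
"
```

```text
(no output)
```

View pics/t42.png

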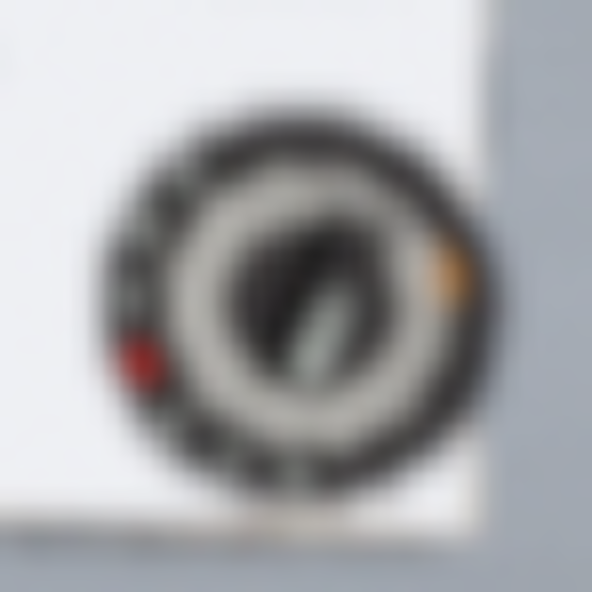

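View pics/s42.png

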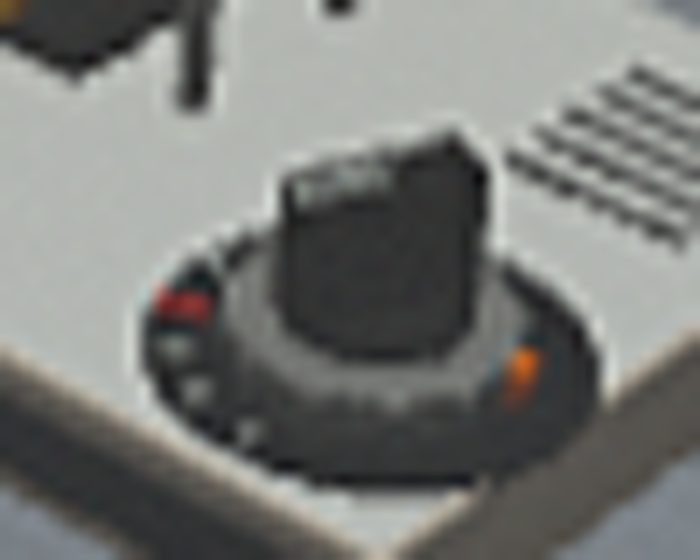

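View pics/t42b.png

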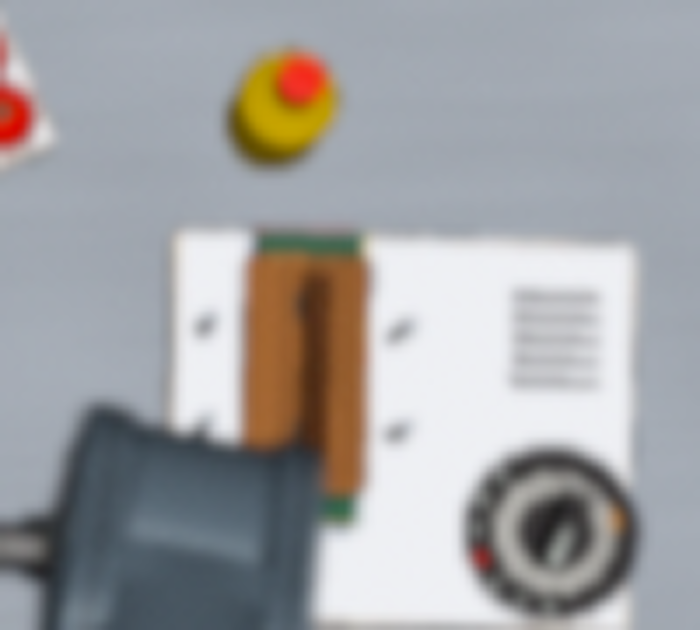

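```bash
python3 -c "
from h import *
f=lambda a,c,z:w('top',390+(a+.5)/16-.5,197+(c+.5)/16-.5,z)
a=f(301,302,.041); b=f(307,300,.053); print(a,b)
A=f(345,296,.09);B=f(301,376,.09);print(A,B)
d=B-A; ang=np.arctan2(d[1],d[0]); print('line dir',np.degrees(ang))
# heat=0 -> dir WY+180 ; clockwise positive => heat=(WY+180-ang)
print('heat',np.radians((WY+180-np.degrees(ang)+180)%360-180))
print('red', f(140,362,.042))
r=f(140,362,.042)-a; ra=np.arctan2(r[1],r[0]);print(np.degrees(ra),np.radians((WY+180-np.degrees(ra)+180)%360-180))
g=lambda p:((proj('top',p)-[390,197]+.5)*16).round(0)
print(g([a[0],a[1],.09]))
# warmer-based consistency
print(quad(TB,7,[(250,254),(370,254),(363,497),(243,495)],.096))
"
```

```text
[ 0.511  -0.3749  0.041 ] [ 0.511 -0.374  0.053]
[ 0.5104 -0.3758  0.09  ] [ 0.4916 -0.3646  0.09  ]
line dir 149.21585347367343
heat 0.48492483674094394
red [ 0.4971 -0.3348  0.042 ]
109.11802560329946 1.1847639559769159
[341. 294.]
[ 0.5974 -0.2334  0.096 ] len 0.1328 yaw -3.45 vs bed [ 0.0005 -0.0004]
None
```

```bash
python3 -c "
from h import *
print(env.get_state()['joint_pos'].round(3), w('top',447,246,.09))
to(.511,-.3745,.17,-30.8)
"
```

```text
[ 0.072  0.343  0.112  1.904 -0.094  0.875  1.748] [ 0.3895 -0.508   0.09  ]
shift [ -2.54 -26.17   2.48] turn 27.4 | cur [ 0.5003 -0.1126  0.2022] yaw -3.38 tilt 2.38 t 49.03 F [ 0.6 -0.   0.5] w 0.0854
```

Emit:
move_arm(targets="-0.2 -3 0 4;-0.5 -6 0 8;-0.8 -9 0 12;-1.1 -12 0 16;-1.4 -15 0 20;-1.7 -18 0 24;-2 -21 0 27.4;-2.3 -24 0 27.4;-2.5 -26.1 0 27.4;-2.5 -26.1 1 27.4;-2.5 -26.1 2.5 27.4;-2.5 -26.1 2.5 27.4")

```text
time_s: 50.03
eef_pos: [0.5089, -0.3738, 0.1667]
tcp_rot: [0.267, 0.964, 0.019, 0.008]
contact_force: [-0.8, 1.5, -1.1]
width: 0.0852
```

```bash
python3 -c "
from h import *
print(env.get_state()['joint_pos'].round(3))
to(.511,-.3745,.12,-30.8)
"
```

```text
[ 0.429  0.568  0.251  1.635 -0.214  0.963  1.797]
shift [-0.19 -0.14  4.67] turn -0.1 | cur [ 0.5089 -0.3738  0.1667] yaw -30.91 tilt 2.34 t 50.03 F [-0.8  1.5 -1.1] w 0.0852
```

Emit:
move_arm(targets="-0.2 -0.15 1.5 0;-0.2 -0.15 3 0;-0.2 -0.15 5 0;-0.2 -0.15 6.5 0;-0.2 -0.15 6.7 0;-0.2 -0.15 6.7 0")

```text
time_s: 50.53
eef_pos: [0.5111, -0.3736, 0.0993]
tcp_rot: [0.267, 0.964, 0.019, 0.007]
contact_force: [-0.2, -0.6, 0.5]
width: 0.0855
```

```bash
python3 -c "
from h import *
to(.511,-.3745,.056,-30.8)
crop('side','s43',(350,200,440,280),8)
"
```

```text
shift [-0.02 -0.25  4.33] turn -0.1 | cur [ 0.5111 -0.3736  0.0993] yaw -30.92 tilt 2.34 t 50.53 F [-0.2 -0.6  0.5] w 0.0855
```

View pics/s43.png

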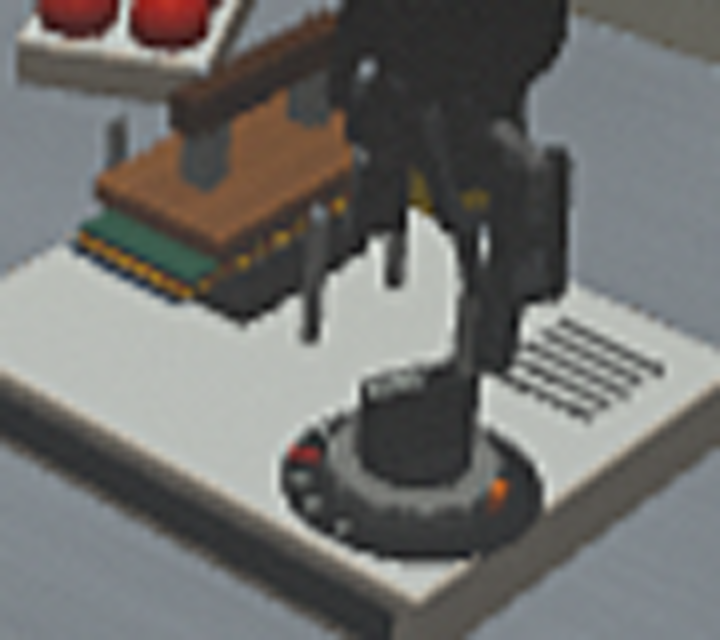

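Emit:
move_arm(targets="0 -0.25 1 0;0 -0.25 2 0;0 -0.25 3 0;0 -0.25 4 0;0 -0.25 4.3 0;0 -0.25 4.3 0;0 -0.25 4.3 0")

```text
time_s: 51.17
eef_pos: [0.5113, -0.3749, 0.0569]
tcp_rot: [0.267, 0.964, 0.019, 0.008]
contact_force: [0.1, 0.4, -0.1]
width: 0.0856
```

```bash
python3 -c "
from h import *
to(.511,-.3745,.055,-30.8)
crop('side','s44',(350,200,440,280),8)
"
```

```text
shift [0.05 0.01 0.2 ] turn -0.1 | cur [ 0.5113 -0.3749  0.0569] yaw -30.92 tilt 2.33 t 51.17 F [ 0.1  0.4 -0.1] w 0.0856
```

View pics/s44.png

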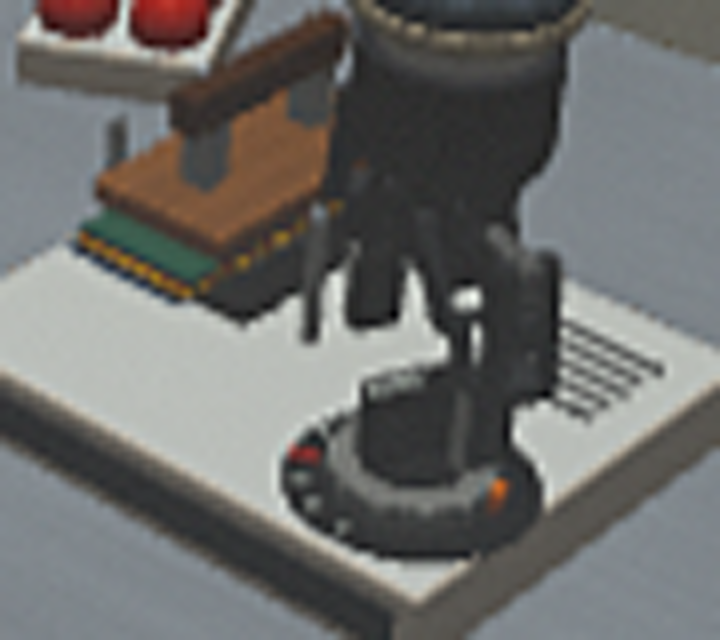

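```bash
python3 -c "
from h import *
g=lambda p:((proj('side',p)-[350,200])*8).round(0)
e=env.get_state()['eef_pos'];M=Ro.from_quat(env.get_state()['tcp_rot']).as_matrix()
for dy in(-.057,-.043,.043,.057):
  for h in (.01,.026): print(dy,h,g(e+M@np.array([0,dy,-h])))
print(g([.511,-.3745,.09]),M.round(2))
"
```

```text
-0.057 0.01 [482. 518.]
-0.057 0.026 [486. 484.]
-0.043 0.01 [465. 494.]
-0.043 0.026 [469. 461.]
0.043 0.01 [367. 362.]
0.043 0.026 [370. 329.]
0.057 0.01 [353. 342.]
0.057 0.026 [356. 309.]
[417. 377.] [[-0.86  0.51  0.03]
 [ 0.51  0.86  0.03]
 [-0.01  0.04 -1.  ]]
```

Emit:
move_arm(targets="0.05 0 0.1 0;0.05 0 0.1 0;0.05 0 0.1 0;0.05 0 0.1 0;0.05 0 0.1 0;0.05 0 0.1 0;0.05 0 0.1 0;0.05 0 0.1 0", hand=255)

```text
time_s: 51.88
eef_pos: [0.5118, -0.3744, 0.0568]
tcp_rot: [0.266, 0.964, 0.019, 0.009]
contact_force: [2.2, 2.3, 4.5]
width: 0.0128
```

```bash
python3 -c "
from h import *
to(.511,-.3745,.055,-3-68.75)
print(env.get_state()['wrist_torque'])
crop('side','s45',(350,200,440,280),8)
"
```

```text
shift [ 0.07 -0.05  0.18] turn 40.9 | cur [ 0.5118 -0.3744  0.0568] yaw -30.88 tilt 2.37 t 51.88 F [2.2 2.3 4.5] w 0.0128
[ 0.23478978 -0.02986369 -0.03883658]
```

View pics/s45.png

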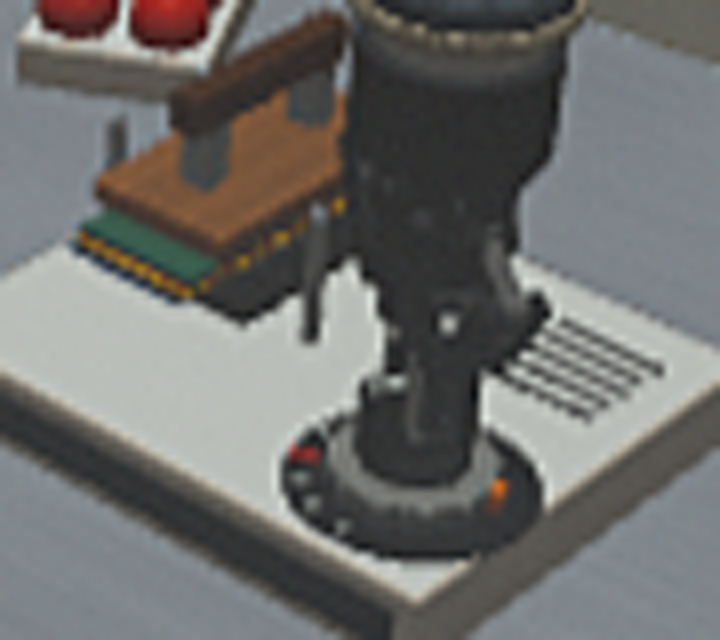

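Firm grip on the bar, with the tips clear of the ring. Now I'll turn it 41° clockwise.

Emit:
move_arm(targets="0 0 0 4;0 0 0 8;0 0 0 12;0 0 0 16;0 0 0 20;0 0 0 24;0 0 0 28;0 0 0 32;0 0 0 36;0 0 0 40;0 0 0 41;0 0 0 41")

```text
time_s: 52.93
eef_pos: [0.5115, -0.3748, 0.0568]
tcp_rot: [0.587, 0.81, 0.02, 0.001]
contact_force: [-0.9, 0.1, 3.1]
width: 0.0128
```

```bash
python3 -c "
from h import *
to(.511,-.3745,.055,-3-68.75)
print(env.get_state()['wrist_torque'])
crop('side','s46',(350,200,440,280),8)
"
```

```text
shift [ 0.04 -0.04  0.18] turn -0.1 | cur [ 0.5115 -0.3748  0.0568] yaw -71.89 tilt 2.32 t 52.93 F [-0.9  0.1  3.1] w 0.0128
[-0.60407164  0.45480471  0.00095857]
```

View pics/s46.png

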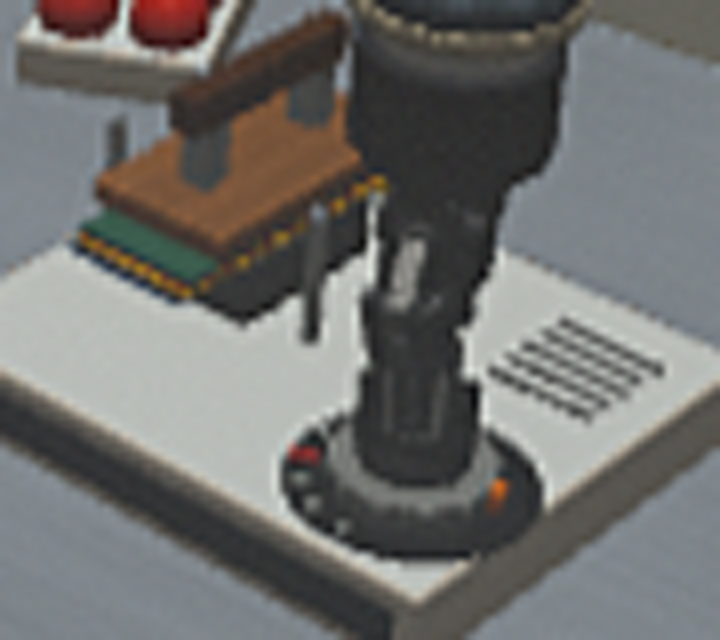

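Emit:
move_arm(targets="0 0 0 0;0 0 0 0;0 0 0 0;0 0 0 0;0 0 0 0;0 0 -2 0;0 0 -4 0;0 0 -7 0;0 0 -10 0;0 0 -12 0;0 0 -12 0;0 0 -12 0", hand=0)

```text
time_s: 53.98
eef_pos: [0.5088, -0.3791, 0.1779]
tcp_rot: [0.586, 0.81, 0.02, 0.003]
contact_force: [0.5, 0.6, -0.6]
width: 0.0855
```

```bash
python3 -c "
from h import *
to(.50,-.10,.21,-30)
"
```

```text
shift [26.84  7.99 -2.4 ] turn -41.8 | cur [ 0.5088 -0.3791  0.1779] yaw -71.81 tilt 2.36 t 53.98 F [ 0.5  0.6 -0.6] w 0.0855
```

Emit:
move_arm(targets="0 0 -3 0;2 0.6 -5 0;5 1.5 -5 0;8 2.4 -5 0;11 3.3 -5 0;14 4.2 -5 0;17 5 -5 0;20 6 -5 0;23 7 -5 0;26 8 -5 0;26.8 8 -5 0;26.8 8 -5 0")

```text
time_s: 54.98
eef_pos: [0.4988, -0.0977, 0.2348]
tcp_rot: [0.584, 0.811, 0.02, 0.001]
contact_force: [-0.3, -1.0, -0.2]
width: 0.0854
```

```bash
python3 -c "
from h import *
ims=[env.snapshot('top')[0].astype(float) for _ in range(3)]
m=np.clip(np.mean(ims,0)*1.6,0,255).astype(np.uint8)
crop('top','t47',(390,197,427,234),16,m)
crop('side','s47',(310,170,450,280),5.5)
print(env.get_state()['eef_pos'])
"
```

```text
[ 0.49929559 -0.10251112  0.23564749]
```

View pics/t47.png

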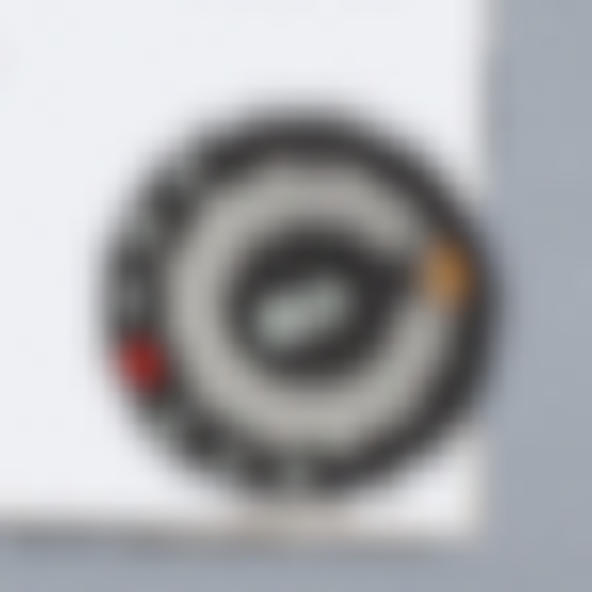

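View pics/s47.png

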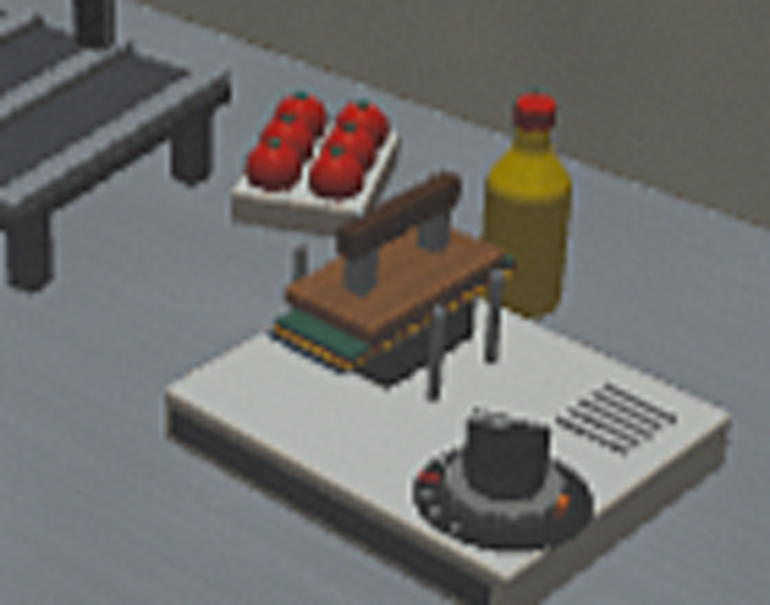

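```bash
python3 -c "
from h import *
for f0 in ('t42','t47'):
    im=cv2.imread(f'pics/{f0}.png').astype(float); g=im.mean(2)
    yy,xx=np.mgrid[0:592,0:592]
    m=(np.hypot(xx-310,yy-300)<(78 if f0=='t47' else 84))&(g>105)&~((xx>370)|(yy<240))
    X=np.c_[xx[m],yy[m]].astype(float); wt=g[m]-95
    mu=np.average(X,axis=0,weights=wt); C=np.cov((X-mu).T,aweights=wt); v=np.linalg.eigh(C)[1][:,1]
    if v[0]>0 : v=-v
    P=[w('top',390+(q[0]+.5)/16-.5,197+(q[1]+.5)/16-.5,.09) for q in (mu,mu+40*v)]
    d=P[1]-P[0]; a=np.degrees(np.arctan2(d[1],d[0]))
    print(f0,m.sum(),mu,v,'heat',np.radians((WY+180-a+180)%360-180))
"
```

```text
t42 3756 [311.95007558 342.83438403] [-0.56638678 -0.82413956] heat 2.5216951512452104
t47 3591 [296.50544236 314.34063608] [-0.93318425  0.35939832] heat 1.1802939205304208
```

```bash
python3 -c "
from h import *
print(env.get_state()['time_s'],env.get_state()['contact_force'].round(2)); print(env.sign_off())"
```

```text
55.1833 [ 0.11 -0.42  0.32]
the job is handed in; nothing more can be done
None
```

I handed the job in at 55 s of the 210 s allowed, with every step done in the required order. The sign-off gives no verdict, so the results below are from my own last pictures.

- **Plates:** I slid blue, yellow, red and green out of their lanes and piled them on the bed in that order. The yellow plate measured about 3 mm from the bed centre and 1.5° off square. I checked the others by their far ends or by eye.
- **Cover:** It lies on the pile within about 1 mm of the bed centre and 0.5° of square.
- **Knob:** I turned it about 41° clockwise. It reads about 1.18 rad in the last picture, inside the 1.06–1.34 window.
- **Timer ring and bystanders:** In the pictures the ring's tab has not visibly moved. The punnet and sauce bottle look unmoved. I never went near the spice jar, but it was outside my last pictures.

**What went wrong or disagreed:**
- **Fingertip height:** Shut, the fingertips touched about 21 mm higher than the described tool offset. I worked from the measured contact height instead.
- **First try with red:** A deep grip made the fingers press on the pile, which tipped it for a moment, and the red plate swung in the grip. I put red back in its lane, gripped it again nearer the tips, and placed it cleanly. The pile had settled flat again.
- **Tool tilt:** The tool drifted to about 2.4° off vertical during the run and could not be corrected. It caused no visible error.

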